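# Load the specimen dryer from the gravity flow rack

### The job

Load the specimen dryer: lift its loose lid off by the knob and set it down flat on the bench, knob up; then move every specimen carrier from the two sloped roller lanes of the flow rack into the dryer chamber, always taking the front one of a lane (at the end stop) so that those behind roll down to the stop, and stand them all upright on the chamber floor. Then put the lid back so that it is seated level all round, and press the start button on the console fully down. Do not disturb the wash bottle, the steel reference block or the wooden case, if there is one.

Things in the scene. Friction and masses are not known exactly. Their poses are not given: they have to be found in the camera images.
- dryer: fixed grey top-loading dryer. Origin: bench level under the centre of the chamber; x away from the console, z up. Opening 196 (x) by 230 mm (y), walls 20 mm; rim 150 mm, chamber floor 45 mm above the bench. Holds four carriers two by two, e.g. plates along the dryer's y, centred at x = -47 or 47, y = -55 or 55 mm. On the -x side a cream console step 70 mm deep, 95 mm high
- lid_knob (a point): loose steel lid, 0.45 kg; point: middle of its round black knob (34 mm across, 24 mm tall, on a thin stem). Plate 220 (x) x 254 (y) x 4 mm; a 10 mm deep flange under it, 184 x 218 mm, drops into the dryer's opening with 6 mm play each side. Point is 26 mm above the plate's top, 40 mm above the bench when the lid lies there, 180 mm when seated on the dryer, where it starts, axes as the dryer's
- lane_a: left-hand lane of the fixed two-lane gravity flow rack. Origin: middle of the end stop's inner face, on the plane of the roller tops; x up the slope (8 degrees), z square to the rollers, y across. 72 mm wide, 275 mm long; side rails rise 12 mm, stop 15 mm above the roller tops. A carrier at the stop has its centre at x 42, y 0, z 44 mm here, axes along the lane's; the next rolls to the stop within 2 s
- lane_b: right-hand lane of the rack, 78 mm from lane_a, same size and frame; holds carrier4 or nothing
- start (a joint): travel of the start button, 0 m out, 0.006 m fully down; springs back; about 4 N
- start_top (a point): centre of the top of the start button, a white round push button 30 mm across in a black housing on the console top; it is pressed straight down
- carrier1_mid (a point): specimen carrier, 0.40 kg: white block 84 (own x) x 66 x 22 mm, low round mounts on it (28 mm to their tops) and an upright grip plate along its middle, 56 mm long (own x), 10 mm thick (own y), 22 to 88 mm above the underside. Point: the carrier's centre, 44 mm above its underside, in the plate. All carriers are alike; None if absent. carrier1, 2 and 3 queue in lane_a, 1 in front; carrier4 stands in lane_b
- carrier2_mid (a point): another carrier, the same as carrier1; None if absent. In the chamber open the gripper only a little (about 35 mm) to let go, as the walls are near
- carrier3_mid (a point): another carrier, the same as carrier1; None if absent. In the chamber open the gripper only a little (about 35 mm) to let go, as the walls are near
- carrier4_mid (a point): another carrier, the same as carrier1; None if absent. In the chamber open the gripper only a little (about 35 mm) to let go, as the walls are near
- washbottle: white wash bottle, 60 mm across, 160 mm tall, origin under its centre; leave alone
- case: closed wooden case 110 x 75 x 35 mm, origin under its centre; leave alone; not always there (None)
- refblock: round steel reference block, 64 mm across, 14 mm tall, lying on the bench, origin under its centre; leave alone
Not all that is in view belongs to the job. Leave any green look-alike of the part that bears carrier2_mid alone.

How it is judged:
By the outcome, as a careful person would: the job done as asked, in the order asked, and still so for the second after the job is handed in, with the robot touching nothing.
Of carrier3, carrier4, case only 1 to 3 are there at a start; the rules pass over those that are not, and their reading is None.
At some moment in a run one of lid may be knocked a few centimetres aside while the robot is not near it.
Once in a run the grip may slacken for a moment while it holds something.
It also fails if it takes over 210 s, if anything falls off the work surface, if the arm or the gripper's body presses on something with over 40 N, if the wrist force passes 120 N, or if a joint passes its speed limit or range.

### The arm

A 6-joint arm with a two-finger parallel gripper is mounted at the origin on the work surface. World frame = base frame: x ahead of the robot, y to its left, z up, the work surface at z = 0. Lengths are in m, angles in degrees, forces in N, time in s.
With the tool pointing down it reaches from about 0.3 to 0.75 m from the base axis. Payload 8.5 kg.
Tool frame: the origin (TCP) lies at the very end of the fingers, on their centre line; the grasp point (between the pads) lies 19 mm behind it; z points along the fingers, y is the line along which they close (so a half turn about z gives the same grasp; the last joint's range is limited). The gripper opens to 85 mm and grips with 20 to 120 N. Pads are 22 mm wide; open, the fingers measure 114 mm over their backs; the gripper's body (76 mm by 85 mm) begins 54 mm behind the grasp point. The pads swing forward as they close: fully open they stand 13 mm farther back than shut.
Start: joints at [60.086, 21.807, 74.336, -0, 83.858, -12.336], TCP at [0.166, 0.524, 0.231] pointing down, gripper open.
Joint ranges: [-178.18, 178.18], [-50.72, 133.34], [12.68, 142.11], [-81.47, 261.47], [9.98, 163.14], [-165.26, 165.26]. Speed limits (degrees/s): [136.94, 136.94, 180, 180, 180, 180].

### API

Orientations are given as a 3x3 rotation matrix whose columns are the frame's x, y, z axes.
In Python, from rig import env, optics, spotter gives the robot as it stands.
- The arm moves only by the shell command python3 -m crank 'ROWS' [FORCE]. ROWS is JSON, one flat list of numbers, 5 for each row, row after row: the finger opening in cm, from 0 to 8.54, then the shift along the tool's x, y, z in cm, then the turn about the tool's z in rad. A call has exactly 8 rows; each row shifts and turns the commanded pose from where the row before left it, along the tool's axes as they then stand; what a row does not reach is not made up. A row lasts 1/12 s, in which the tool goes at most 41.7 mm and 7.16 degrees, less where a joint would pass 70% of its speed; a pose out of reach is approached as far as the arm can. A call is refused whole if a number of a shift passes 4.17 or a number of a turn 0.125, either way. A call with a gripper value outside its range is refused whole. The fingers move at their own pace and stop on an object; FORCE is the grip in N (left out, the last holds). Time passes only in rows, so rows that do not move let the fingers close, or fill a call up. It gives the time, the measured TCP pose, the force, the opening and the grip force at its end, in the units of the state.
- env.observe(): the state, without advancing time (a new reading comes with each control period).
- optics.get_image(name): name is "side" or "top" or "wrist"; returns a dict with "color" (480x640x3 uint8, red, green, blue), "intrinsics" (3x3 intrinsics, pixels), "pose" (4x4, takes a point from camera to world coordinates). Camera axes: x right, y up, looking along -z (the intrinsics and any distortion apply to the point x, -y, -z); pixel columns grow to the right and rows downward; lengths in m; the calibration is good to about 2 mm. A picture is of the moment at which its call begins. There is no depth.
- env.close_job(): hands the job in; it is judged then, once.
Trained networks look in a picture, given as the dict that the camera call returned (one of the last four; its "shot" number tells which), for a name from the list of things; names that differ only in an ending like _2 or _b are one class to them, and where a whole thing is asked for, a point or a joint stands for the part that bears it (a point fixed in the world has none). Each returns a list of dicts, best first, with "score" (0 to 1); they miss things now and then, are a little off and sometimes report something else, mostly with a low value. They report only what shows in the picture. A call takes as long as a camera call. They do not tell look-alikes from the thing itself.
- spotter.look_for(picture, query): "at" ([column, row] as shares, 0 to 1, of the picture: columns of its width, rows of its height, amid what is visible of it).
The state is a dict: "time_s": time; "q": joint angles; "qvel": joint speeds; "joint_efforts": joint torques, N m; "position": TCP position; "tool_rot": TCP orientation; "ft_force": force on the tool from outside, world axes, zero at the start; "wrist_torque": the same for the moment, N m; "grip_width": finger opening in m; "gripper_force": force on a finger pad.
Only numpy, scipy, OpenCV 4.12 (cv2) and the standard library are available. Lean on these libraries where they do the work, as an engineer would, in place of code of your own. Each camera call takes 0.05 s, during which the arm holds its last target. There are 200 camera calls.

## Working session

There is one attempt and no reset: what is moved stays moved. The work goes in short steps, Python scripts to look and compute and a shell command to move; the robot and the scene stay as the last step left them, time stands still between calls to the robot, and variables do not carry over. Pictures are saved under pics/ and viewed, at most 14 in all, crops included, and the job is handed in when it is done.

```bash
ls; mkdir -p pics; cat > h.py <<'E'
import numpy as np, cv2
from rig import env, optics, spotter
def snap(n,save=None):
    p=optics.get_image(n)
    if save: cv2.imwrite('pics/'+save,cv2.cvtColor(p['color'],cv2.COLOR_RGB2BGR))
    return p
def ray(p,at):
    K=np.array(p['intrinsics']);T=np.array(p['pose'])
    u,v=at[0],at[1]
    d=np.linalg.inv(K)@[u,v,1]; d=T[:3,:3]@[d[0],-d[1],-d[2]]
    return T[:3,3],d
def atz(p,px,z):
    o,d=ray(p,px); return o+d*(z-o[2])/d[2]
def look(p,q,k=4):
    return [(np.round([r['at'][0]*640,r['at'][1]*480],1),round(r['score'],2)) for r in spotter.look_for(p,q)[:k]]
def proj(p,X):
    K=np.array(p['intrinsics']);T=np.array(p['pose'])
    c=T[:3,:3].T@(np.array(X)-T[:3,3]); c=K@[c[0],-c[1],-c[2]]; return c[:2]/c[2]
def tri(p1,a,p2,b):
    o1,d1=ray(p1,a);o2,d2=ray(p2,b);d1=d1/np.linalg.norm(d1);d2=d2/np.linalg.norm(d2)
    s=np.linalg.lstsq(np.c_[d1,-d2],o2-o1,rcond=None)[0]
    A=o1+d1*s[0];B=o2+d2*s[1]; return (A+B)/2,np.linalg.norm(A-B)
E
python3 - <<'E'
from h import *
np.set_printoptions(precision=3,suppress=True)
P={n:snap(n,n+'0.png') for n in ('top','side')}
for n,p in P.items():
    print(n,p['intrinsics'],np.array(p['pose']),p.keys())
    for q in ('lid_knob','start_top','carrier1_mid','lane_a','dryer','washbottle','refblock','case'): print(q,look(p,q))
print(env.observe())
E
```

```text
pics
top [[496.914   0.    321.283]
 [  0.    496.914 235.812]
 [  0.      0.      1.   ]] [[-0.016  0.986 -0.167  0.357]
 [-1.    -0.015  0.006  0.06 ]
 [ 0.003  0.167  0.986  1.352]
 [ 0.     0.     0.     1.   ]] dict_keys(['color', 'intrinsics', 'pose', 'shot'])
lid_knob [(array([246.4, 200.3]), 0.61), (array([461.6, 248.1]), 0.58)]
start_top [(array([477.4, 313. ]), 0.5)]
carrier1_mid []
lane_a [(array([213.2, 189.9]), 0.98), (array([249. , 200.8]), 0.79)]
dryer [(array([436.6, 305.1]), 0.64), (array([462.9, 250.2]), 0.3)]
washbottle [(array([373.2, 165.2]), 0.74)]
refblock [(array([338.7, 179.6]), 0.8)]
case [(array([306.8, 172.8]), 0.74), (array([463.5, 249.6]), 0.19)]
side [[553.014   0.    311.447]
 [  0.    553.014 239.985]
 [  0.      0.      1.   ]] [[-0.918  0.247 -0.312  0.046]
 [-0.398 -0.558  0.728  1.244]
 [ 0.006  0.792  0.61   1.135]
 [ 0.     0.     0.     1.   ]] dict_keys(['color', 'intrinsics', 'pose', 'shot'])
lid_knob [(array([361.5, 180.9]), 0.57)]
start_top []
carrier1_mid [(array([273.7, 308.5]), 0.94)]
lane_a [(array([248.8, 277.1]), 0.93), (array([226.7, 308.5]), 0.9), (array([289.5, 288.3]), 0.27)]
dryer [(array([376.8, 216.5]), 0.62)]
washbottle [(array([274.8, 220.3]), 0.56), (array([247.5, 253.4]), 0.41)]
refblock [(array([267.1, 248.5]), 0.66)]
case [(array([249.8, 254.4]), 0.81)]
{'time_s': 0.9, 'q': array([ 60.087,  21.807,  74.336,  -0.002,  83.858, -12.337]), 'qvel': array([ 0.044, -0.035,  0.03 , -0.085, -0.077, -0.041]), 'joint_efforts': array([ -0.001, -44.832, -23.146,  -0.   ,   0.001,  -0.   ]), 'position': array([0.166, 0.524, 0.231]), 'tool_rot': array([[-0.953,  0.302,  0.   ],
       [ 0.302,  0.953, -0.   ],
       [-0.   , -0.   , -1.   ]]), 'ft_force': array([-0.534, -0.862,  0.343]), 'wrist_torque': array([-0.014,  0.016, -0.019]), 'gripper_force': 0.0, 'grip_width': 0.08521046588866786}
```

View pics/top0.png

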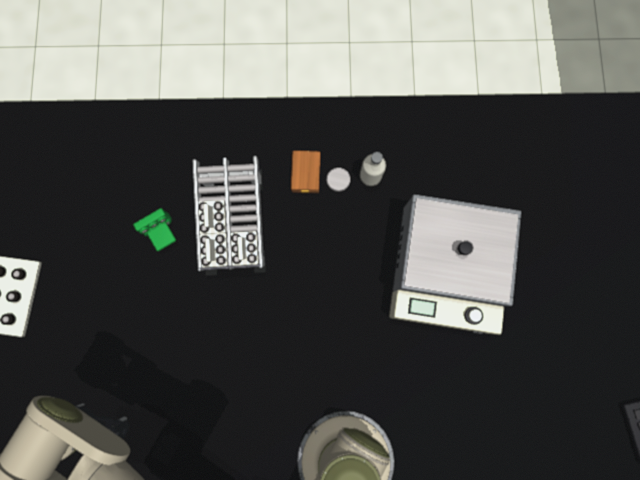

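View pics/side0.png

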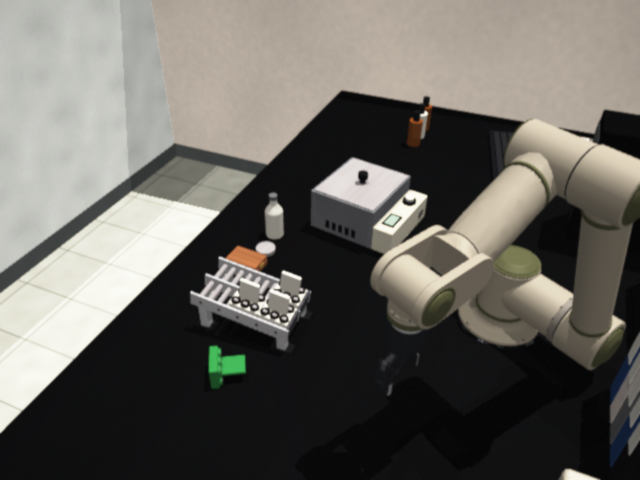

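Top: three carriers (two in lane_a's left lane at about (212,218) and (212,250), one in lane_b at (245,250)), with the stop toward the robot. The dryer is at (462,250), console toward the robot, button at about (475,315). The case, block and bottle are beyond at (306,172), (338,180) and (373,168), and the green look-alike is at (155,230). The side view agrees.

```bash
python3 - <<'E'
from h import *
np.set_printoptions(precision=4,suppress=True)
t=snap('top');s=snap('side')
print('knob',atz(t,(463.5,247.5),.185),tri(t,(463.5,247.5),s,(362,177)))
c=[atz(t,x,.154)[:2] for x in [(415,197),(520,211),(513,303),(402,290)]]
print(c,np.mean(c,axis=0))
for a,b in((c[1],c[0]),(c[2],c[3]),(c[2],c[1]),(c[3],c[0])):
    print(np.linalg.norm(b-a),np.degrees(np.arctan2(*(b-a)[::-1])))
print('btn',atz(t,(474.5,315),.11),tri(t,(474.5,315),s,(409,200)))
# upscaled crops
for n,p,(x0,y0,x1,y1) in (('t',t,(180,140,280,290)),('s',s,(180,240,330,360))):
    im=cv2.cvtColor(p['color'],cv2.COLOR_RGB2BGR)[y0:y1,x0:x1]
    cv2.imwrite(f'pics/rack_{n}.png',cv2.resize(im,None,fx=4,fy=4,interpolation=cv2.INTER_CUBIC))
a=cv2.imread('pics/rack_t.png');b=cv2.imread('pics/rack_s.png')
h=max(a.shape[0],b.shape[0]);o=np.zeros((h,a.shape[1]+b.shape[1],3),np.uint8);o[:a.shape[0],:a.shape[1]]=a;o[:b.shape[0],a.shape[1]:]=b
o=cv2.resize(o,None,fx=.75,fy=.75);cv2.imwrite('pics/rack.png',o);print(o.shape)
E
```

```text
knob [ 0.5217 -0.2841  0.185 ] (array([ 0.5215, -0.2873,  0.1754]), np.float64(0.0030657702350442404))
[array([ 0.6543, -0.1809]), array([ 0.6148, -0.4387]), array([ 0.3901, -0.4032]), array([ 0.4253, -0.1388])] [ 0.5211 -0.2904]
0.26074222231767696 81.29683084533733
0.2667831258477149 82.42311069037197
0.22750687240940948 -8.963531001908791
0.2328543577409341 -10.43154598079076
btn [ 0.3634 -0.3226  0.11  ] (array([ 0.362 , -0.3251,  0.1031]), np.float64(0.0030460415390199244))
(450, 750, 3)
```

View pics/rack.png

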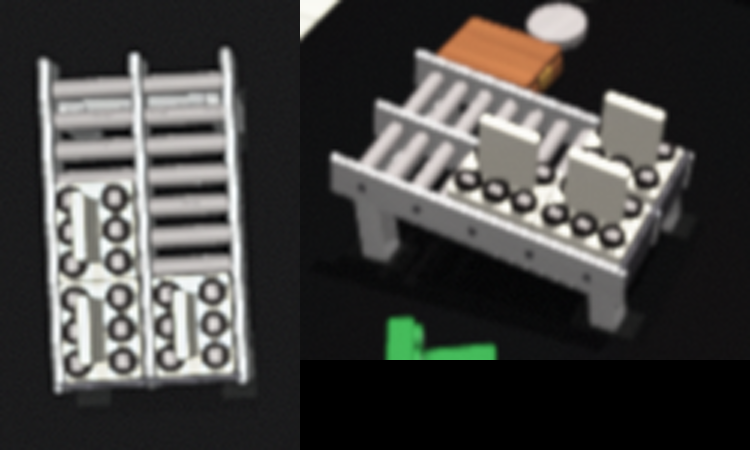

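The rack crop shows both plates of lane A and the single plate of lane B running along the lanes. Next I move over the knob, turn the tool to the dryer's axes (yaw about -8.7°), and look from there.

```bash

python3 -m crank '[8.5,-2.43,-2.77,-0.35,0, 8.5,-2.43,-2.77,-0.35,0, 8.5,-2.43,-2.77,-0.35,0, 8.5,-2.43,-2.77,-0.35,0, 8.5,-2.43,-2.77,-0.35,0, 8.5,-2.43,-2.77,-0.35,0, 8.5,-2.43,-2.77,-0.35,0, 8.5,-2.43,-2.77,-0.35,0]'
python3 -m crank '[8.5,-2.43,-2.77,-0.35,0, 8.5,-2.43,-2.77,-0.35,0, 8.5,-2.43,-2.77,-0.35,0, 8.5,-2.43,-2.77,-0.35,0, 8.5,-2.43,-2.77,-0.35,0, 8.5,-2.43,-2.77,-0.35,0, 8.5,-2.43,-2.77,-0.35,0, 8.5,-2.43,-2.77,-0.35,0]'
python3 -m crank '[8.5,-2.43,-2.77,-0.35,0, 8.5,-2.43,-2.77,-0.35,0, 8.5,-2.43,-2.77,-0.35,0, 8.5,-2.43,-2.77,-0.35,0, 8.5,-2.43,-2.77,-0.35,0, 8.5,-2.43,-2.77,-0.35,0, 8.5,-2.43,-2.77,-0.35,0, 8.5,-2.43,-2.77,-0.35,0]'
python3 -m crank '[8.5,0,0,0,0.0885, 8.5,0,0,0,0.0885, 8.5,0,0,0,0.0885, 8.5,0,0,0,0.0885, 8.5,0,0,0,0.0885, 8.5,0,0,0,0.0885, 8.5,0,0,0,0.0885, 8.5,0,0,0,0.0885]'
python3 -m crank '[8.5,0,0,0,0.0885, 8.5,0,0,0,0.0885, 8.5,0,0,0,0.0885, 8.5,0,0,0,0.0885, 8.5,0,0,0,0.0885, 8.5,0,0,0,0.0885, 8.5,0,0,0,0.0885, 8.5,0,0,0,0.0885]'
cat >> h.py <<'E'
np.set_printoptions(precision=4,suppress=True)
def togo(X):
    "shift in tool axes, cm, from TCP to world X"
    o=env.observe(); return 100*np.array(o['tool_rot']).T@(np.array(X)-o['position'])
def az():
    R=np.array(env.observe()['tool_rot']); return np.degrees(np.arctan2(R[1,1],R[0,1]))
E
python3 - <<'E'
from h import *
w=snap('wrist','w1.png'); o=env.observe()
print(o['position'],az(),o['q'],w['pose'],w['intrinsics'])
print(look(w,'lid_knob'),look(w,'start_top'))
for r in look(w,'lid_knob'): print(atz(w,r[0],.18))
for r in look(w,'start_top'): print(atz(w,r[0],.105))
t=snap('top');s=snap('side')
print('a1',tri(t,(206.7,247.7),s,(279,294)),'b',tri(t,(239,247.7),s,(291.7,275)))
for a in [(199.3,269.3),(261,266.7)]: print('stop corners',atz(t,a,.08))
for a in [(194.3,160),(255.7,156.7)]: print('far corners',atz(t,a,.12))
print('a1 a2 plate tops', atz(t,(206.7,247.7),.15))
E
```

```text
time_s: 1.67
position: [0.2847, 0.2527, 0.2597]
tool_rot: [[-0.953, 0.302, 0.001], [0.302, 0.953, 0.0], [-0.001, 0.0, -1.0]]
ft_force: [0.1, 0.4, -0.4]
grip_width: 0.0849
gripper_force: 0.0
time_s: 2.33
position: [0.4032, -0.0176, 0.2877]
tool_rot: [[-0.953, 0.302, 0.001], [0.302, 0.953, -0.0], [-0.001, 0.0, -1.0]]
ft_force: [-0.0, 0.7, 0.3]
grip_width: 0.0854
gripper_force: 0.0
time_s: 3.0
position: [0.5216, -0.2874, 0.3154]
tool_rot: [[-0.953, 0.302, 0.0], [0.302, 0.953, 0.0], [-0.0, 0.0, -1.0]]
ft_force: [-0.0, 0.2, 0.6]
grip_width: 0.085
gripper_force: 0.0
time_s: 3.67
position: [0.5213, -0.2856, 0.3153]
tool_rot: [[-0.524, 0.852, -0.0], [0.852, 0.524, 0.0], [0.0, -0.0, -1.0]]
ft_force: [-0.2, 0.0, -0.2]
grip_width: 0.085
gripper_force: 0.0
time_s: 4.33
position: [0.5213, -0.2856, 0.3153]
tool_rot: [[0.156, 0.988, -0.0], [0.988, -0.156, 0.0], [0.0, -0.0, -1.0]]
ft_force: [-0.7, -0.2, 0.7]
grip_width: 0.0848
gripper_force: 0.0
[ 0.5213 -0.2856  0.3153] -9.252387429128099 [-40.1166  24.1962  56.8627  -0.0026  98.9456 -30.8646] [[ 0.9878  0.149   0.0456  0.5332]
 [-0.1558  0.9457  0.2853 -0.2122]
 [-0.0006 -0.289   0.9573  0.458 ]
 [ 0.      0.      0.      1.    ]] [[357.7197   0.     326.133 ]
 [  0.     357.7197 240.4928]
 [  0.       0.       1.    ]]
[(array([329.5, 197.6]), 0.95)] [(array([181. , 269.8]), 0.8)]
[ 0.528  -0.2608  0.18  ]
[ 0.3598 -0.3255  0.105 ]
a1 (array([0.5305, 0.3283, 0.1672]), np.float64(0.005813601240032788)) b (array([0.53  , 0.2507, 0.169 ]), np.float64(0.0038167106180667866))
stop corners [0.4905 0.3668 0.08  ]
stop corners [0.4948 0.2086 0.08  ]
far corners [0.7694 0.3771 0.12  ]
far corners [0.7759 0.2189 0.12  ]
a1 a2 plate tops [0.5358 0.3332 0.15  ]
```

View pics/w1.png

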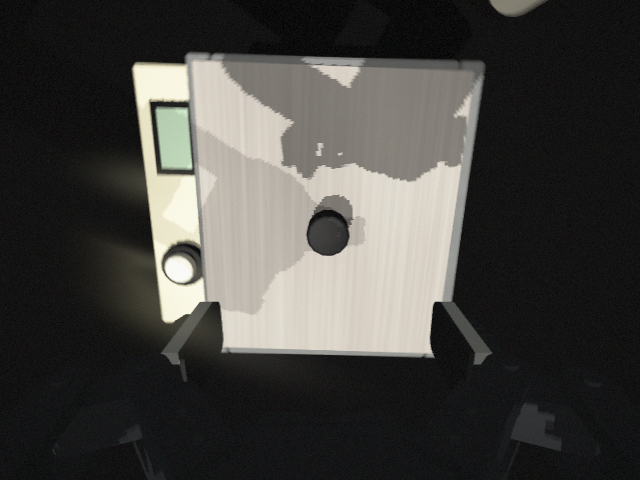

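The wrist view shows the knob at (327,231) — the network was about 30 px off — and the lid outline nearly square with the tool. The button is at (181,267).

```bash
python3 - <<'E'
from h import *
w=snap('wrist')
g=cv2.cvtColor(w['color'],cv2.COLOR_RGB2GRAY)
_,b=cv2.threshold(g[190:275,285:345],60,255,cv2.THRESH_BINARY_INV)
n,l,st,c=cv2.connectedComponentsWithStats(b); i=1+np.argmax(st[1:,4]); px=c[i]+[285,190]; print('knob px',px,st[i])
k=atz(w,px,.182);print(k)
c=[atz(w,x,.154)[:2] for x in [(188,54),(484,63),(433,356),(222,349)]]
print(np.array(c),np.mean(c,axis=0))
for p,q in((0,1),(3,2),(3,0),(2,1)):
    d=c[q]-c[p];print(np.linalg.norm(d),np.degrees(np.arctan2(d[1],d[0])))
print('btn',atz(w,(181,266),.108)); print(togo([k[0],k[1],.162]))
E
```

```text
knob px [329.3754 231.8375] [ 22  20  38  45 911]
[ 0.5238 -0.2877  0.182 ]
[[ 0.4365 -0.1392]
 [ 0.6608 -0.1795]
 [ 0.605  -0.4359]
 [ 0.4016 -0.3971]] [ 0.526  -0.2879]
0.22795618873538429 -10.201169406278083
0.20705725376530404 -10.79073835027406
0.2603020078268205 82.30380286268836
0.26235709326820156 77.71644933141093
btn [ 0.3626 -0.3214  0.108 ]
[-0.1678  0.2774 15.3342]
```

```bash

python3 -m crank '[8.5,-0.02,0.03,1.8,0.013, 8.5,-0.02,0.03,1.8,0, 8.5,-0.02,0.03,1.8,0, 8.5,-0.02,0.03,1.8,0, 8.5,-0.02,0.03,1.8,0, 8.5,-0.02,0.03,1.8,0, 8.5,-0.02,0.03,1.8,0, 8.5,-0.02,0.03,1.8,0]' 60
python3 -m crank '[8.5,0,0,0.4,0, 8.5,0,0,0.4,0, 8.5,0,0,0.1,0, 2,0,0,0,0, 2,0,0,0,0, 2,0,0,0,0, 2,0,0,0,0, 2,0,0,0,0]' 60
python3 -m crank '[2,0,0,0,0, 2,0,0,0,0, 2,0,0,0,0, 2,0,0,0,0, 2,0,0,0,0, 2,0,0,0,0, 2,0,0,0,0, 2,0,0,0,0]' 60
python3 - <<'E'
from h import *
print(env.observe()['wrist_torque'])
E
```

```text
time_s: 5.4
position: [0.5234, -0.2875, 0.1706]
tool_rot: [[0.163, 0.987, 0.0], [0.987, -0.163, -0.0], [-0.0, 0.0, -1.0]]
ft_force: [0.8, 1.1, 0.8]
grip_width: 0.0851
gripper_force: 0.0
time_s: 6.07
position: [0.5234, -0.2876, 0.1632]
tool_rot: [[0.164, 0.986, 0.0], [0.986, -0.164, -0.001], [-0.001, 0.0, -1.0]]
ft_force: [-2.2, 1.4, 5.1]
grip_width: 0.0323
gripper_force: 59.6
time_s: 6.73
position: [0.5234, -0.2877, 0.1632]
tool_rot: [[0.164, 0.986, 0.0], [0.986, -0.164, -0.001], [-0.001, 0.001, -1.0]]
ft_force: [-1.6, 0.8, 5.3]
grip_width: 0.0326
gripper_force: 59.7
[ 0.1664  0.4497 -0.0444]
```

```bash

python3 -m crank '[2,0,0,-0.5,0, 2,0,0,-1,0, 2,0,0,-1.5,0, 2,0,0,-2,0, 2,0,0,-2.5,0, 2,0,0,-2.5,0, 2,0,0,-2,0, 2,0,0,-1.5,0]' 60
python3 -m crank '[2,-0.6,-0.8,0,0, 2,-1.2,-1.6,0,0, 2,-1.75,-2.3,0,0, 2,-1.75,-2.3,0,0, 2,-1.75,-2.3,0,0, 2,-1.75,-2.3,0,0, 2,-1.75,-2.3,0,0, 2,-1.75,-2.3,0,0]' 60
python3 -m crank '[2,-1.75,-2.3,0,0, 2,-1.75,-2.3,0,0, 2,-1.75,-2.3,0,0, 2,-1.75,-2.3,0,0, 2,-1.75,-2.3,0,0, 2,-1.75,-2.3,0,0, 2,-1.75,-2.3,0,0, 2,-1.75,-2.3,0,0]' 60
python3 - <<'E'
from h import *
w=snap('wrist'); t=snap('top','top1.png'); print(look(t,'lid_knob'),env.observe()['position'])
E
```

```text
time_s: 7.4
position: [0.5235, -0.2875, 0.2998]
tool_rot: [[0.164, 0.986, 0.002], [0.986, -0.164, -0.001], [-0.001, 0.002, -1.0]]
ft_force: [0.1, 0.4, -3.8]
grip_width: 0.0323
gripper_force: 60.0
time_s: 8.07
position: [0.3413, -0.3824, 0.2963]
tool_rot: [[0.164, 0.986, -0.001], [0.986, -0.164, 0.002], [0.001, -0.001, -1.0]]
ft_force: [0.0, 0.0, -4.0]
grip_width: 0.0323
gripper_force: 60.3
time_s: 8.73
position: [0.137, -0.49, 0.2964]
tool_rot: [[0.165, 0.986, -0.0], [0.986, -0.165, 0.002], [0.002, -0.0, -1.0]]
ft_force: [-0.5, 0.4, -3.5]
grip_width: 0.0321
gripper_force: 60.3
[(array([571.3, 396.7]), 0.78)] [ 0.1369 -0.4903  0.2961]
```

View pics/top1.png

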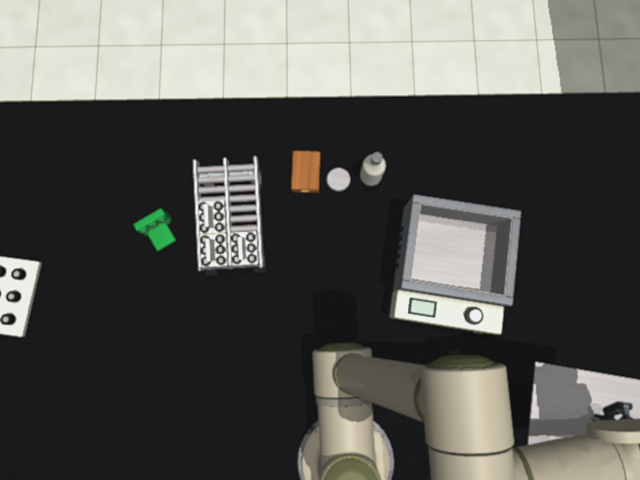

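```bash

python3 -m crank '[2,0,-0.4,1.5,0, 2,0,-0.5,3,0, 2,0,-0.5,3.5,0, 2,0,-0.5,3.5,0, 2,0,-0.5,3.5,0, 2,0,-0.2,3.5,0, 2,0,0,3,0, 2,0,0,2,0]' 60
python3 -m crank '[2,0,0,1.5,0, 2,0,0,0.5,0, 2,0,0,0.4,0, 2,0,0,0.3,0, 2,0,0,0.2,0, 2,0,0,0.2,0, 2,0,0,0.15,0, 2,0,0,0,0]' 60
```

```text
time_s: 9.55
position: [0.1136, -0.4837, 0.0595]
tool_rot: [[0.164, 0.987, 0.0], [0.986, -0.164, 0.004], [0.004, -0.001, -1.0]]
ft_force: [0.1, 0.5, -4.7]
grip_width: 0.0323
gripper_force: 60.5
time_s: 10.22
position: [0.1133, -0.4859, 0.03]
tool_rot: [[0.164, 0.986, -0.0], [0.986, -0.164, -0.0], [-0.0, 0.0, -1.0]]
ft_force: [-0.3, 0.3, -3.7]
grip_width: 0.0323
gripper_force: 60.5
```

```bash

python3 -m crank '[2,0,0,0.1,0, 2,0,0,0.1,0, 2,0,0,0.1,0, 2,0,0,0.1,0, 2,0,0,0.1,0, 2,0,0,0.05,0, 2,0,0,0,0, 2,0,0,0,0]' 60
python3 -m crank '[2,0,0,0.05,0, 2,0,0,0.05,0, 2,0,0,0.05,0, 2,0,0,0,0, 2,0,0,0,0, 2,0,0,0,0, 2,0,0,0,0, 2,0,0,0,0]' 60
```

```text
time_s: 10.88
position: [0.1132, -0.4859, 0.0243]
tool_rot: [[0.164, 0.986, -0.0], [0.986, -0.164, 0.0], [0.0, -0.0, -1.0]]
ft_force: [0.3, 1.3, -3.4]
grip_width: 0.0322
gripper_force: 60.5
time_s: 11.55
position: [0.1133, -0.4859, 0.0231]
tool_rot: [[0.164, 0.986, -0.0], [0.986, -0.164, -0.0], [-0.0, -0.0, -1.0]]
ft_force: [0.2, 2.9, 6.2]
grip_width: 0.0323
gripper_force: 61.4
```

```bash

python3 -m crank '[5,0,0,0,0, 7,0,0,0,0, 8.5,0,0,0,0, 8.5,0,0,0,0, 8.5,0,0,0,0, 8.5,0,0,0,0, 8.5,0,0,-0.5,0, 8.5,0,0,-1,0]'
python3 -m crank '[8.5,0,0,-1.5,0, 8.5,0,0,-3,0, 8.5,0,0,-4,0, 8.5,0,0,-4,0, 8.5,0,0,-4,0, 8.5,0,0,-4,0, 8.5,0,0,-4,0, 8.5,0,0,-4,0]'
python3 - <<'E'
from h import *
w=snap('wrist','w2.png'); print(look(w,'lid_knob'),env.observe()['position'])
E
```

```text
time_s: 12.22
position: [0.1132, -0.4854, 0.0375]
tool_rot: [[0.164, 0.986, 0.0], [0.986, -0.164, 0.002], [0.002, -0.0, -1.0]]
ft_force: [-0.2, 0.2, -0.6]
grip_width: 0.0849
gripper_force: 0.0
time_s: 12.88
position: [0.1133, -0.485, 0.3255]
tool_rot: [[0.164, 0.986, 0.0], [0.986, -0.164, -0.001], [-0.001, 0.0, -1.0]]
ft_force: [0.1, -0.2, -0.1]
grip_width: 0.0851
gripper_force: 0.0
[(array([328.1, 186.3]), 0.9)] [ 0.1133 -0.4871  0.3294]
```

View pics/w2.png

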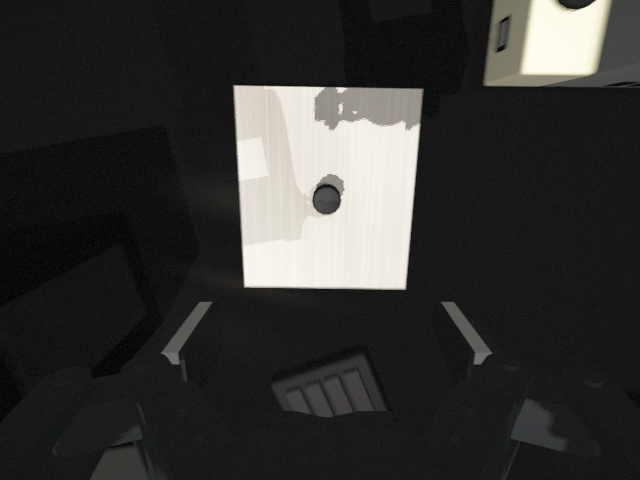

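```bash

python3 -m crank '[8.5,2.6,0.89,0,0, 8.5,2.6,0.89,0,0, 8.5,2.6,0.89,0,0, 8.5,2.6,0.89,0,0, 8.5,2.6,0.89,0,0, 8.5,2.6,0.89,0,0, 8.5,2.6,0.89,0,0, 8.5,2.6,0.89,0,0]'
python3 -m crank '[8.5,2.6,0.89,0,0, 8.5,2.6,0.89,0,0, 8.5,2.6,0.89,0,0, 8.5,2.6,0.89,0,0, 8.5,2.6,0.89,0,0, 8.5,2.6,0.89,0,0, 8.5,2.6,0.89,0,0, 8.5,2.6,0.89,0,0]'
python3 -m crank '[8.5,2.6,0.89,0,0, 8.5,2.6,0.89,0,0, 8.5,2.6,0.89,0,0, 8.5,2.6,0.89,0,0, 8.5,2.6,0.89,0,0, 8.5,2.6,0.89,0,0, 8.5,2.6,0.89,0,0, 8.5,2.6,0.89,0,0]'
python3 -m crank '[8.5,2.6,0.89,0,0, 8.5,2.6,0.89,0,0, 8.5,2.6,0.89,0,0, 8.5,2.6,0.89,0,0, 8.5,2.6,0.89,0,0, 8.5,2.6,0.89,0,0, 8.5,2.6,0.89,0,0, 8.5,2.6,0.89,0,0]'
python3 -m crank '[8.5,0,0,0,-0.1106, 8.5,0,0,0,-0.1106, 8.5,0,0,0,-0.1106, 8.5,0,0,0,-0.1106, 8.5,0,0,0,-0.1106, 8.5,0,0,0,-0.1106, 8.5,0,0,0,-0.1106, 8.5,0,0,0,-0.1106]'
python3 -m crank '[8.5,0,0,0,-0.1106, 8.5,0,0,0,-0.1106, 8.5,0,0,0,-0.1106, 8.5,0,0,0,-0.1106, 8.5,0,0,0,-0.1106, 8.5,0,0,0,-0.1106, 8.5,0,0,0,-0.1106, 8.5,0,0,0,-0.1106]'
python3 - <<'E'
from h import *
w=snap('wrist','w3.png'); o=env.observe();print(look(w,'carrier1_mid'),o['position'],az(),o['q'])
E
```

```text
time_s: 13.65
position: [0.2179, -0.2908, 0.3224]
tool_rot: [[0.165, 0.986, -0.0], [0.986, -0.165, 0.001], [0.001, -0.0, -1.0]]
ft_force: [0.6, 0.0, -0.2]
grip_width: 0.0847
gripper_force: 0.0
time_s: 14.32
position: [0.3221, -0.0974, 0.3225]
tool_rot: [[0.164, 0.986, -0.0], [0.986, -0.164, 0.0], [0.0, -0.0, -1.0]]
ft_force: [-0.1, -0.7, 0.5]
grip_width: 0.0851
gripper_force: 0.0
time_s: 14.98
position: [0.4265, 0.0961, 0.3224]
tool_rot: [[0.164, 0.986, -0.001], [0.986, -0.164, -0.0], [-0.0, -0.001, -1.0]]
ft_force: [0.6, -0.7, 0.3]
grip_width: 0.085
gripper_force: 0.0
time_s: 15.65
position: [0.531, 0.2893, 0.3222]
tool_rot: [[0.164, 0.986, -0.001], [0.986, -0.164, -0.0], [-0.001, -0.001, -1.0]]
ft_force: [0.3, -0.3, 0.9]
grip_width: 0.0849
gripper_force: 0.0
time_s: 16.32
position: [0.5306, 0.288, 0.3222]
tool_rot: [[-0.663, 0.748, -0.001], [0.748, 0.663, -0.0], [0.0, -0.001, -1.0]]
ft_force: [0.1, -0.4, -1.0]
grip_width: 0.0849
gripper_force: 0.0
time_s: 16.98
position: [0.5306, 0.288, 0.3222]
tool_rot: [[-0.999, -0.039, -0.001], [-0.039, 0.999, -0.0], [0.001, -0.0, -1.0]]
ft_force: [-0.5, -0.2, 0.2]
grip_width: 0.0847
gripper_force: 0.0
[(array([363.7, 212.9]), 0.76)] [0.5306 0.288  0.3223] 92.00297934108569 [ 17.267   25.1937  54.1471   0.     100.7219 -75.3506]
```

View pics/w3.png

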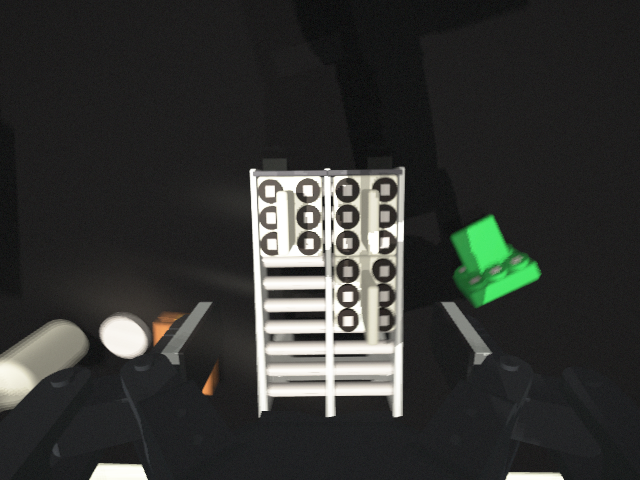

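Top view w3 (image up is toward the robot): the plate tops of A front, B and A second are at about (373,210), (284,210) and (372,305), and the rails are parallel to the tool. The lid was seen lying flat at (328,187) in w2.

```bash
python3 - <<'E'
from h import *
w=snap('wrist');t=snap('top');s=snap('side')
for n,px,px2,ps,pt in (('A',(373,210),(365.5,216),(279,294),(206.7,247.7)),('B',(284,210),(290,216),(291.7,275),(239,247.7))):
    print(n,'top@.168',atz(w,px,.168),'block@.103',atz(w,px2,.103),'tri',tri(w,px,s,ps),tri(w,px,t,pt))
for a in ((252,171),(328,171),(403,170)): print(atz(w,a,.088))
for a in ((263,415),(329,415),(397,415)): print(atz(w,a,.124))
g=w['color'][150:270,255:405];cv2.imwrite('pics/ab.png',cv2.resize(g[:,:,::-1],None,fx=5,fy=5,interpolation=cv2.INTER_CUBIC))
E
```

```text
A top@.168 [0.5184 0.3278 0.168 ] block@.103 [0.5382 0.3296 0.103 ] tri (array([0.5225, 0.329 , 0.1683]), np.float64(0.008377241144916935)) (array([0.5376, 0.3407, 0.1009]), np.float64(0.01278709847295681))
B top@.168 [0.5211 0.2526 0.168 ] block@.103 [0.541  0.2515 0.103 ] tri (array([0.523 , 0.254 , 0.1728]), np.float64(0.006072501379815025)) (array([0.5288, 0.2522, 0.1552]), np.float64(0.010175827923820381))
[0.4979 0.2102 0.088 ]
[0.4951 0.2892 0.088 ]
[0.4914 0.367  0.088 ]
[0.7746 0.2234 0.124 ]
[0.7718 0.3003 0.124 ]
[0.769  0.3795 0.124 ]
```

View pics/ab.png

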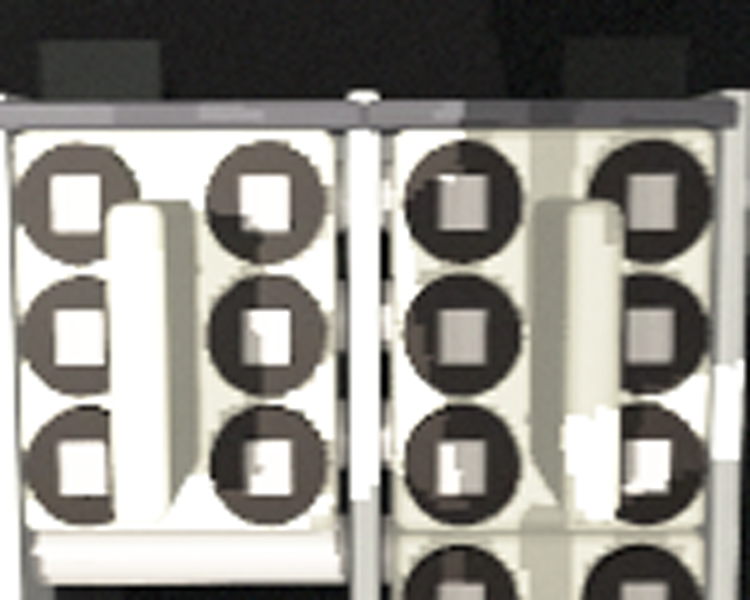

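```bash

python3 -m crank '[6,-0.13,1.02,2,0, 6,-0.13,1.02,2,0, 6,-0.12,1.02,2,0, 6,-0.12,1.02,2,0, 6,0,0,3,0, 6,0,0,3,0, 6,0,0,2.5,0, 6,0,0,1.5,0]' 80
python3 -m crank '[6,0,0,1,0, 6,0,0,0.7,0, 6,0,0,0.3,0, 6,0,0,0,0, 0.5,0,0,0,0, 0.5,0,0,0,0, 0.5,0,0,0,0, 0.5,0,0,0,0]' 80
python3 -m crank '[0.5,0,0,0,0, 0.5,0,0,0,0, 0.5,0,0,0,0, 0.5,0,0,0,0, 0.5,0,0,0,0, 0.5,0,0,0,0, 0.5,0,0,0,0, 0.5,0,0,0,0]' 80
```

```text
time_s: 17.9
position: [0.5333, 0.3286, 0.1396]
tool_rot: [[-1.0, -0.031, -0.004], [-0.031, 1.0, -0.002], [0.004, -0.001, -1.0]]
ft_force: [0.5, 0.5, 0.0]
grip_width: 0.0595
gripper_force: 0.0
time_s: 18.57
position: [0.5346, 0.3291, 0.1234]
tool_rot: [[-0.999, -0.034, 0.001], [-0.034, 0.999, 0.0], [-0.001, 0.0, -1.0]]
ft_force: [-0.3, -0.2, -1.1]
grip_width: 0.0121
gripper_force: 0.0
time_s: 19.23
position: [0.5347, 0.3288, 0.1234]
tool_rot: [[-0.999, -0.034, 0.001], [-0.034, 0.999, -0.0], [-0.001, -0.0, -1.0]]
ft_force: [-0.5, -3.0, 5.8]
grip_width: 0.0089
gripper_force: 78.4
```

```bash

python3 -m crank '[0.5,0,0,-0.5,0, 0.5,0,0,-1,0, 0.5,0,0,-2,0, 0.5,0,0,-3,0, 0.5,0,0,-3,0, 0.5,0,0,-3,0, 0.5,0,0,-3,0, 0.5,0,0,-2.5,0]' 80
python3 -m crank '[0.5,0.1,-1.5,0,0, 0.5,0.2,-3,0,0, 0.5,0.2,-3.9,0,0, 0.5,0.2,-3.9,0,0, 0.5,0.2,-3.9,0,0, 0.5,0.2,-3.9,0,0, 0.5,0.2,-3.9,0,0, 0.5,0.2,-3.9,0,0]' 80
python3 -m crank '[0.5,0.2,-3.9,0,0, 0.5,0.2,-3.9,0,0, 0.5,0.2,-3.9,0,0, 0.5,0.2,-3.9,0,0, 0.5,0.2,-3.9,0,0, 0.5,0.2,-3.9,0,0, 0.5,0.2,-3.9,0,0, 0.5,0.1,-3,0,0]' 80
python3 -m crank '[0.5,0,0,0,0.1113, 0.5,0,0,0,0.1113, 0.5,0,0,0,0.1113, 0.5,0,0,0,0.1113, 0.5,0,0,0,0.1113, 0.5,0,0,0,0.1113, 0.5,0,0,0,0.1113, 0.5,0,0,0,0.1113]' 80
python3 -m crank '[0.5,0,0,0,0.1113, 0.5,0,0,0,0.1113, 0.5,0,0,0,0.1113, 0.5,0,0,0,0.1113, 0.5,0,0,0,0.1113, 0.5,0,0,0,0.1113, 0.5,0,0,0,0.1113, 0.5,0,0,0,0.1113]' 80
python3 - <<'E'
from h import *
w=snap('wrist','w4.png'); t=snap('top','top2.png');o=env.observe();print(o['position'],az(),o['q'])
E
```

```text
time_s: 19.9
position: [0.5339, 0.3292, 0.3054]
tool_rot: [[-0.999, -0.034, 0.0], [-0.034, 0.999, 0.001], [-0.0, 0.001, -1.0]]
ft_force: [0.9, -0.5, -3.8]
grip_width: 0.0094
gripper_force: 78.0
time_s: 20.57
position: [0.528, 0.0483, 0.3031]
tool_rot: [[-0.999, -0.034, -0.001], [-0.034, 0.999, 0.001], [0.001, 0.001, -1.0]]
ft_force: [1.3, -0.0, -4.6]
grip_width: 0.0092
gripper_force: 78.4
time_s: 21.23
position: [0.5234, -0.2562, 0.3028]
tool_rot: [[-0.999, -0.032, -0.001], [-0.032, 0.999, 0.001], [0.001, 0.001, -1.0]]
ft_force: [0.9, -0.1, -4.1]
grip_width: 0.0092
gripper_force: 78.6
time_s: 21.9
position: [0.524, -0.2531, 0.3029]
tool_rot: [[-0.651, 0.759, -0.001], [0.759, 0.651, 0.001], [0.001, 0.0, -1.0]]
ft_force: [0.1, 0.4, -4.3]
grip_width: 0.0089
gripper_force: 79.3
time_s: 22.57
position: [0.524, -0.2532, 0.3029]
tool_rot: [[0.181, 0.984, -0.001], [0.984, -0.181, 0.001], [0.001, -0.001, -1.0]]
ft_force: [-0.3, 0.0, -4.8]
grip_width: 0.0092
gripper_force: 79.3
[ 0.524  -0.2532  0.3029] -10.15277356185176 [-37.4536  23.0496  60.6617   0.0278  96.353  -27.2977]
```

View pics/w4.png

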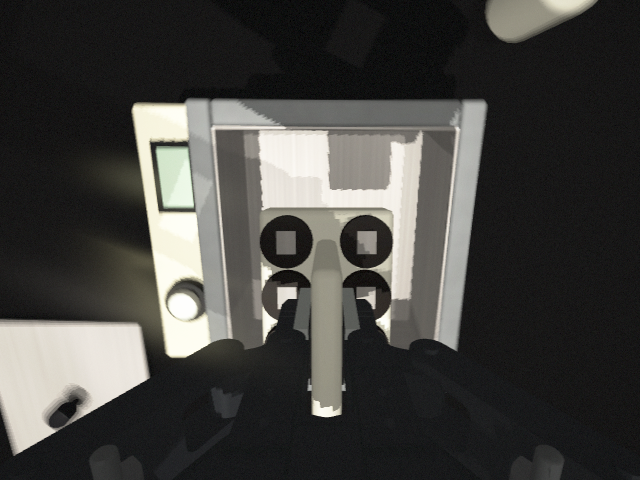

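w4 shows the carrier held well over the open chamber. The inner rim corners on the far (+y) side are at (213,128) and (459,128), outer ones at (188,100) and (486,101).

```bash
python3 - <<'E'
from h import *
w=snap('wrist')
c=[atz(w,x,.15)[:2] for x in [(213,128),(459,128),(188,100),(486,101),(232,345),(439,345)]]
print(np.array(c))
d=c[1]-c[0];print('inner',np.linalg.norm(d),np.degrees(np.arctan2(d[1],d[0])))
e=c[3]-c[2];print('outer',np.linalg.norm(e),np.degrees(np.arctan2(e[1],e[0])))
print('sides',[np.degrees(np.arctan2(*(c[a]-c[b])[::-1])) for a,b in((0,4),(1,5))])
a=np.radians(-10);X=np.array([np.cos(a),np.sin(a)]);Y=np.array([-X[1],X[0]])
print('centre',(c[0]+c[1])/2-.115*Y,(c[2]+c[3])/2-.135*Y)
t=snap('top')
r=np.array([atz(t,x,.15)[:2] for x in [(414,197),(521,211),(513,305),(400,291)]]);print('top',r.mean(0))
C=np.array([.5235,-.289])
for x,y in ((47,55),(-47,55),(-47,-55),(47,-55)): 
    q=C+X*x/1e3+Y*y/1e3;print(x,y,q,togo([*q,.3029]))
print(look(t,'lid_knob'),[atz(t,r[0],.05) for r in look(t,'lid_knob')])
E
```

```text
[[ 0.4499 -0.1608]
 [ 0.6409 -0.195 ]
 [ 0.4364 -0.1374]
 [ 0.6628 -0.1787]
 [ 0.4155 -0.3537]
 [ 0.6084 -0.3881]]
inner 0.193979094101556 -10.155665091557179
outer 0.23012663226587457 -10.340076675566992
sides [np.float64(79.88301132990401), np.float64(80.44101947731917)]
centre [ 0.5254 -0.2911] [ 0.5262 -0.291 ]
top [ 0.5199 -0.2902]
47 55 [ 0.5793 -0.243 ] [ 1.9717  5.2672 -0.0062]
-47 55 [ 0.4868 -0.2267] [ 1.9912 -4.1328 -0.0017]
-47 -55 [ 0.4677 -0.335 ] [-9.0087 -4.1556 -0.0081]
47 -55 [ 0.5602 -0.3513] [-9.0282  5.2443 -0.0126]
[(array([533.8, 409.2]), 0.94)] [array([ 0.1278, -0.4745,  0.05  ])]
```

View pics/top2.png

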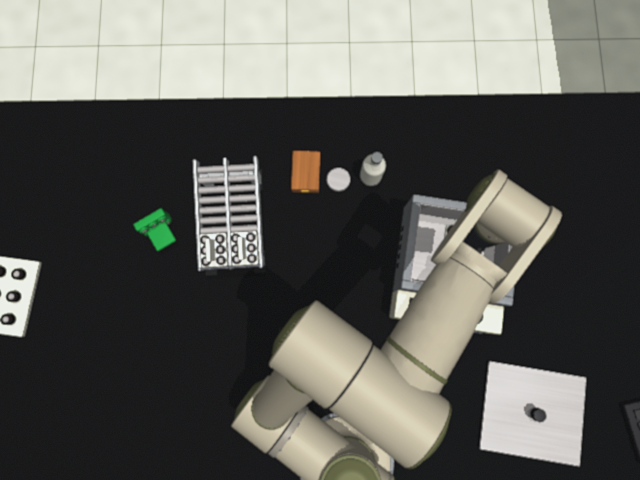

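The second carrier rolled to the stop in lane A, and the lid lies at about (535,411). Lowering into (47,-55).

```bash

python3 -m crank '[0.5,-2.28,1.35,0,0, 0.5,-2.28,1.35,0,0, 0.5,-2.28,1.35,0,0, 0.5,-2.26,1.35,0,0, 0.5,0,0,2,0, 0.5,0,0,3,0, 0.5,0,0,3.5,0, 0.5,0,0,3,0]' 80
python3 -m crank '[0.5,0,0,3,0, 0.5,0,0,2.5,0, 0.5,0,0,1.6,0, 0.5,0,0,0.8,0, 0.5,0,0,0.5,0, 0.5,0,0,0.3,0, 0.5,0,0,0,0, 0.5,0,0,0,0]' 80
python3 -m crank '[0.5,0,0,0.1,0, 0.5,0,0,0.1,0, 0.5,0,0,0.1,0, 0.5,0,0,0.1,0, 0.5,0,0,0.1,0, 0.5,0,0,0,0, 0.5,0,0,0,0, 0.5,0,0,0,0]' 40
```

```text
time_s: 23.53
position: [0.561, -0.3525, 0.1857]
tool_rot: [[0.174, 0.985, -0.001], [0.985, -0.174, 0.001], [0.001, -0.001, -1.0]]
ft_force: [0.3, -0.2, -5.0]
grip_width: 0.009
gripper_force: 79.9
time_s: 24.2
position: [0.5617, -0.3531, 0.1019]
tool_rot: [[0.175, 0.985, 0.001], [0.985, -0.175, -0.001], [-0.001, 0.002, -1.0]]
ft_force: [-0.3, -0.2, -3.9]
grip_width: 0.0088
gripper_force: 79.7
time_s: 24.87
position: [0.5614, -0.3528, 0.0959]
tool_rot: [[0.175, 0.985, 0.0], [0.985, -0.175, -0.0], [-0.0, 0.0, -1.0]]
ft_force: [0.6, -0.0, -5.2]
grip_width: 0.0088
gripper_force: 79.8
```

```bash

python3 -m crank '[0.5,0,0,0.1,0, 0.5,0,0,0.1,0, 0.5,0,0,0.1,0, 0.5,0,0,0,0, 0.5,0,0,0,0, 0.5,0,0,0,0, 0.5,0,0,0,0, 0.5,0,0,0,0]' 30
python3 -m crank '[0.5,0,0,0.1,0, 0.5,0,0,0.1,0, 0.5,0,0,0.1,0, 0.5,0,0,0,0, 0.5,0,0,0,0, 0.5,0,0,0,0, 0.5,0,0,0,0, 0.5,0,0,0,0]' 30
```

```text
time_s: 25.53
position: [0.5614, -0.3529, 0.0933]
tool_rot: [[0.175, 0.985, 0.0], [0.985, -0.175, -0.001], [-0.001, 0.001, -1.0]]
ft_force: [-1.8, -0.5, 3.7]
grip_width: 0.009
gripper_force: 80.9
time_s: 26.2
position: [0.5615, -0.3533, 0.093]
tool_rot: [[0.175, 0.984, 0.002], [0.984, -0.175, -0.002], [-0.002, 0.003, -1.0]]
ft_force: [-6.9, 1.6, 20.4]
grip_width: 0.0095
gripper_force: 83.7
```

```bash

python3 -m crank '[0.5,0,0,-0.1,0, 0.5,0,0,-0.1,0, 0.5,0,0,0,0, 1.2,0,0,0,0, 1.2,0,0,0,0, 1.5,0,0,0,0, 2,0,0,0,0, 2.5,0,0,0,0]'
python3 -m crank '[3.5,0,0,0,0, 3.5,0,0,0,0, 3.5,0,0,0,0, 3.5,0,0,0,0, 3.5,0,0,0,0, 3.5,0,0,0,0, 3.5,0,0,0,0, 3.5,0,0,0,0]'
python3 -m crank '[3.5,0,0,-0.5,0, 3.5,0,0,-1,0, 3.5,0,0,-2,0, 3.5,0,0,-3,0, 3.5,0,0,-4,0, 3.5,0,0,-4,0, 3.5,0,0,-4,0, 3.5,0,0,-2,0]'
python3 - <<'E'
from h import *
w=snap('wrist','w5.png');t=snap('top')
print(togo([.536,.329,.303]),az(),look(t,'lid_knob'))
E
```

```text
time_s: 26.87
position: [0.5614, -0.3527, 0.0915]
tool_rot: [[0.175, 0.985, -0.0], [0.985, -0.175, 0.0], [0.0, -0.0, -1.0]]
ft_force: [0.5, -0.7, 0.0]
grip_width: 0.025
gripper_force: 0.0
time_s: 27.53
position: [0.5593, -0.3523, 0.0914]
tool_rot: [[0.176, 0.984, -0.005], [0.984, -0.176, 0.002], [0.001, -0.005, -1.0]]
ft_force: [-12.0, 2.4, 2.4]
grip_width: 0.0348
gripper_force: 0.0
time_s: 28.2
position: [0.5619, -0.3529, 0.3037]
tool_rot: [[0.175, 0.985, 0.007], [0.985, -0.175, -0.006], [-0.005, 0.008, -1.0]]
ft_force: [0.5, 0.4, 0.1]
grip_width: 0.0348
gripper_force: 0.0
[ 66.704  -14.5099  -0.5219] -10.07271077438473 [(array([541.4, 424.1]), 0.6), (array([246.9, 204.4]), 0.18)]
```

View pics/w5.png

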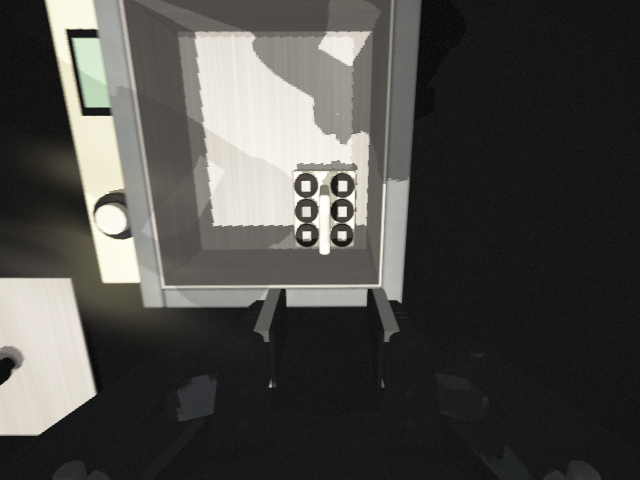

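The carrier stands flat at (325,210), in the corner. The lid has been knocked a little, which I'll measure when I get there. Back to lane A.

```bash

python3 -m crank '[6,2.78,-0.605,0,0, 6,2.78,-0.605,0,0, 6,2.78,-0.605,0,0, 6,2.78,-0.605,0,0, 6,2.78,-0.605,0,0, 6,2.78,-0.605,0,0, 6,2.78,-0.605,0,0, 6,2.78,-0.605,0,0]'
python3 -m crank '[6,2.78,-0.605,0,0, 6,2.78,-0.605,0,0, 6,2.78,-0.605,0,0, 6,2.78,-0.605,0,0, 6,2.78,-0.605,0,0, 6,2.78,-0.605,0,0, 6,2.78,-0.605,0,0, 6,2.78,-0.605,0,0]'
python3 -m crank '[6,2.78,-0.605,0,0, 6,2.78,-0.605,0,0, 6,2.78,-0.605,0,0, 6,2.78,-0.605,0,0, 6,2.78,-0.605,0,0, 6,2.78,-0.605,0,0, 6,2.78,-0.605,0,0, 6,2.78,-0.605,0,0]'
python3 -m crank '[6,0,0,0,-0.1113, 6,0,0,0,-0.1113, 6,0,0,0,-0.1113, 6,0,0,0,-0.1113, 6,0,0,0,-0.1113, 6,0,0,0,-0.1113, 6,0,0,0,-0.1113, 6,0,0,0,-0.1113]'
python3 -m crank '[6,0,0,0,-0.1113, 6,0,0,0,-0.1113, 6,0,0,0,-0.1113, 6,0,0,0,-0.1113, 6,0,0,0,-0.1113, 6,0,0,0,-0.1113, 6,0,0,0,-0.1113, 6,0,0,0,-0.1113]'
python3 - <<'E'
from h import *
w=snap('wrist','w6.png'); print(env.observe()['position'],az(),togo([.5345,.3288,.1235]))
print([proj(w,p) for p in ([.530,.328,.168],[.530,.252,.168])])
E
```

```text
time_s: 29.02
position: [0.5521, -0.1237, 0.2954]
tool_rot: [[0.175, 0.985, -0.002], [0.985, -0.175, 0.001], [0.001, -0.002, -1.0]]
ft_force: [1.5, 0.1, -0.9]
grip_width: 0.06
gripper_force: 0.0
time_s: 29.68
position: [0.5433, 0.1036, 0.2955]
tool_rot: [[0.175, 0.985, -0.002], [0.985, -0.175, 0.0], [-0.0, -0.002, -1.0]]
ft_force: [0.2, -1.2, 0.9]
grip_width: 0.0598
gripper_force: 0.0
time_s: 30.35
position: [0.5347, 0.331, 0.2953]
tool_rot: [[0.175, 0.985, -0.002], [0.985, -0.175, -0.001], [-0.001, -0.002, -1.0]]
ft_force: [0.5, -0.4, 0.2]
grip_width: 0.0599
gripper_force: 0.0
time_s: 31.02
position: [0.535, 0.3295, 0.2953]
tool_rot: [[-0.659, 0.752, -0.003], [0.752, 0.659, -0.001], [0.001, -0.003, -1.0]]
ft_force: [0.1, 0.4, 0.5]
grip_width: 0.0599
gripper_force: 0.0
time_s: 31.68
position: [0.535, 0.3295, 0.2953]
tool_rot: [[-0.999, -0.039, -0.003], [-0.039, 0.999, -0.001], [0.003, -0.001, -1.0]]
ft_force: [0.0, 0.2, -0.3]
grip_width: 0.0603
gripper_force: 0.0
[0.535  0.3295 0.2953] 92.62641292009828 [ 0.0089 -0.0561 17.179 ]
[array([323.6542, 224.6213]), array([225.7464, 220.8328])]
```

View pics/w6.png

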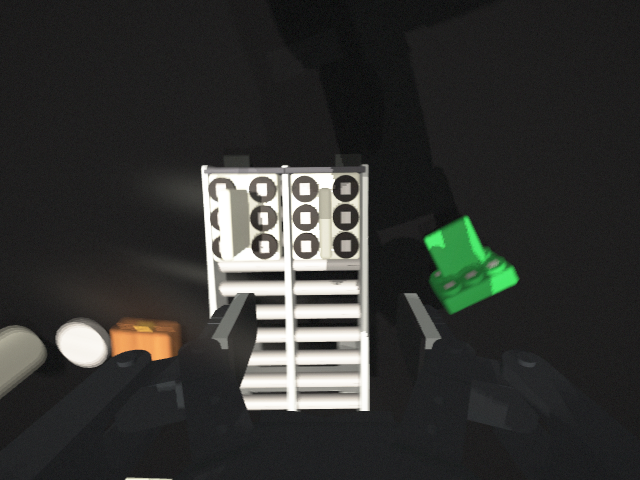

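The carrier-2 plate is centred at about (326,223), as predicted. Grasp, lift and carry it.

```bash

python3 -m crank '[6,0,-0.05,2,0, 6,0,0,3,0, 6,0,0,3,0, 6,0,0,3,0, 6,0,0,3,0, 6,0,0,1.5,0, 6,0,0,1.2,0, 6,0,0,0.5,0]' 80
python3 -m crank '[6,0,0,0,0, 0.5,0,0,0,0, 0.5,0,0,0,0, 0.5,0,0,0,0, 0.5,0,0,0,0, 0.5,0,0,0,0, 0.5,0,0,0,0, 0.5,0,0,0,0]' 80
python3 -m crank '[0.5,0,0,0,0, 0.5,0,0,0,0, 0.5,0,0,0,0, 0.5,0,0,0,0, 0.5,0,0,0,0, 0.5,0,0,0,0, 0.5,0,0,0,0, 0.5,0,0,0,0]' 80
python3 -m crank '[0.5,0,0,-0.5,0, 0.5,0,0,-1,0, 0.5,0,0,-2,0, 0.5,0,0,-3,0, 0.5,0,0,-3,0, 0.5,0,0,-3,0, 0.5,0,0,-3,0, 0.5,0,0,-2.5,0]' 80
```

```text
time_s: 32.4
position: [0.5341, 0.3286, 0.1218]
tool_rot: [[-0.999, -0.031, -0.005], [-0.031, 1.0, -0.002], [0.005, -0.002, -1.0]]
ft_force: [0.1, 0.1, 0.4]
grip_width: 0.0598
gripper_force: 0.0
time_s: 33.07
position: [0.5357, 0.3289, 0.1256]
tool_rot: [[-0.999, -0.034, 0.001], [-0.034, 0.999, -0.0], [-0.001, -0.0, -1.0]]
ft_force: [0.2, -2.7, 5.0]
grip_width: 0.0093
gripper_force: 78.4
time_s: 33.73
position: [0.5357, 0.3289, 0.1256]
tool_rot: [[-0.999, -0.034, 0.001], [-0.034, 0.999, -0.0], [-0.001, -0.0, -1.0]]
ft_force: [-0.6, -2.7, 5.1]
grip_width: 0.0092
gripper_force: 78.4
time_s: 34.4
position: [0.5348, 0.3292, 0.3074]
tool_rot: [[-0.999, -0.034, 0.0], [-0.034, 0.999, 0.001], [-0.0, 0.001, -1.0]]
ft_force: [0.6, -0.8, -5.1]
grip_width: 0.0084
gripper_force: 78.0
```

```bash

python3 -m crank '[0.5,0.3,-2.2,0,0, 0.5,0.38,-2.8,0,0, 0.5,0.38,-2.8,0,0, 0.5,0.38,-2.8,0,0, 0.5,0.38,-2.8,0,0, 0.5,0.38,-2.8,0,0, 0.5,0.38,-2.8,0,0, 0.5,0.38,-2.8,0,0]' 80
python3 -m crank '[0.5,0.38,-2.8,0,0, 0.5,0.38,-2.8,0,0, 0.5,0.38,-2.8,0,0, 0.5,0.38,-2.8,0,0, 0.5,0.38,-2.8,0,0, 0.5,0.38,-2.8,0,0, 0.5,0.38,-2.8,0,0, 0.5,0.38,-2.8,0,0]' 80
python3 -m crank '[0.5,0.38,-2.8,0,0, 0.5,0.38,-2.8,0,0, 0.5,0.38,-2.8,0,0, 0.5,0.38,-2.8,0,0, 0.5,0.38,-2.8,0,0, 0.5,0.38,-2.8,0,0, 0.5,0.38,-2.8,0,0, 0.5,0.3,-2.2,0,0]' 80
python3 -m crank '[0.5,0,0,0,0.1113, 0.5,0,0,0,0.1113, 0.5,0,0,0,0.1113, 0.5,0,0,0,0.1113, 0.5,0,0,0,0.1113, 0.5,0,0,0,0.1113, 0.5,0,0,0,0.1113, 0.5,0,0,0,0.1113]' 80
python3 -m crank '[0.5,0,0,0,0.1113, 0.5,0,0,0,0.1113, 0.5,0,0,0,0.1113, 0.5,0,0,0,0.1113, 0.5,0,0,0,0.1113, 0.5,0,0,0,0.1113, 0.5,0,0,0,0.1113, 0.5,0,0,0,0.1113]' 80
python3 - <<'E'
from h import *
w=snap('wrist','w7.png'); print(togo([.4706,-.3362,.104]),az())
E
```

```text
time_s: 35.07
position: [0.5123, 0.1092, 0.305]
tool_rot: [[-0.999, -0.034, -0.001], [-0.034, 0.999, 0.001], [0.001, 0.001, -1.0]]
ft_force: [-0.2, 0.4, -3.5]
grip_width: 0.0091
gripper_force: 78.5
time_s: 35.73
position: [0.4896, -0.1155, 0.3051]
tool_rot: [[-0.999, -0.034, -0.001], [-0.034, 0.999, 0.001], [0.001, 0.001, -1.0]]
ft_force: [1.2, 0.4, -3.9]
grip_width: 0.0092
gripper_force: 78.5
time_s: 36.4
position: [0.4675, -0.3351, 0.3047]
tool_rot: [[-0.999, -0.033, -0.001], [-0.033, 0.999, 0.001], [0.001, 0.001, -1.0]]
ft_force: [0.3, 0.6, -4.3]
grip_width: 0.0091
gripper_force: 78.6
time_s: 37.07
position: [0.468, -0.333, 0.3049]
tool_rot: [[-0.651, 0.759, -0.001], [0.759, 0.651, 0.001], [0.001, 0.0, -1.0]]
ft_force: [-0.4, -0.2, -3.9]
grip_width: 0.0092
gripper_force: 79.1
time_s: 37.73
position: [0.468, -0.333, 0.3049]
tool_rot: [[0.181, 0.984, -0.001], [0.984, -0.181, 0.001], [0.001, -0.001, -1.0]]
ft_force: [-0.1, 0.0, -4.3]
grip_width: 0.0092
gripper_force: 79.1
[-0.2885  0.331  20.0868] -10.769571001836114
```

View pics/w7.png

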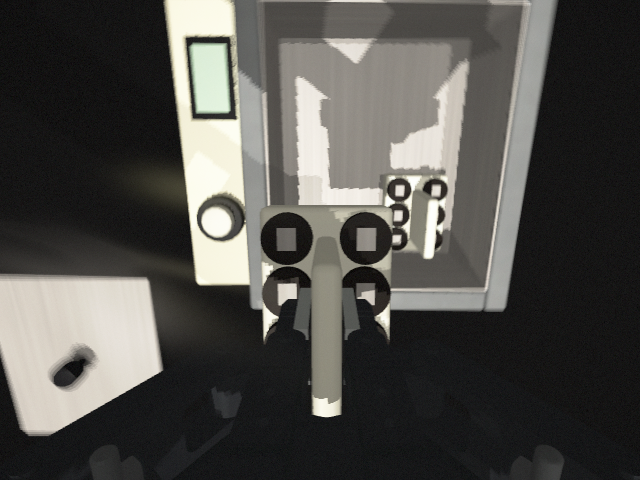

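```bash

python3 -m crank '[0.5,-0.15,0.17,1,-0.01, 0.5,-0.14,0.17,2,0, 0.5,0,0,3,0, 0.5,0,0,3.5,0, 0.5,0,0,3.5,0, 0.5,0,0,3,0, 0.5,0,0,2.2,0, 0.5,0,0,1,0]' 80
python3 -m crank '[0.5,0,0,0.5,0, 0.5,0,0,0.3,0, 0.5,0,0,0.1,0, 0.5,0,0,0.1,0, 0.5,0,0,0.1,0, 0.5,0,0,0.1,0, 0.5,0,0,0,0, 0.5,0,0,0,0]' 80
python3 -m crank '[0.5,0,0,0.1,0, 0.5,0,0,0.1,0, 0.5,0,0,0.1,0, 0.5,0,0,0.1,0, 0.5,0,0,0,0, 0.5,0,0,0,0, 0.5,0,0,0,0, 0.5,0,0,0,0]' 80
```

```text
time_s: 38.45
position: [0.4698, -0.3356, 0.1091]
tool_rot: [[0.162, 0.987, -0.004], [0.987, -0.162, 0.005], [0.004, -0.005, -1.0]]
ft_force: [-0.0, 0.1, -4.0]
grip_width: 0.0091
gripper_force: 78.8
time_s: 39.12
position: [0.4711, -0.3371, 0.1011]
tool_rot: [[0.165, 0.986, 0.0], [0.986, -0.165, -0.0], [-0.0, 0.0, -1.0]]
ft_force: [0.6, 0.2, -3.7]
grip_width: 0.0091
gripper_force: 79.0
time_s: 39.78
position: [0.471, -0.337, 0.0969]
tool_rot: [[0.165, 0.986, 0.0], [0.986, -0.165, -0.0], [-0.0, 0.0, -1.0]]
ft_force: [0.7, -0.1, -4.7]
grip_width: 0.0093
gripper_force: 79.0
```

```bash

python3 -m crank '[0.5,0,0,0.1,0, 0.5,0,0,0.1,0, 0.5,0,0,0.05,0, 0.5,0,0,0,0, 1.2,0,0,0,0, 1.2,0,0,0,0, 1.5,0,0,0,0, 2,0,0,0,0]'
python3 -m crank '[2.5,0,0,0,0, 2.8,0,0,0,0, 2.8,0,0,0,0, 2.8,0,0,0,0, 2.8,0,0,0,0, 2.8,0,0,0,0, 2.8,0,0,0,0, 2.8,0,0,0,0]'
python3 -m crank '[2.8,0,0,-0.5,0, 2.8,0,0,-1,0, 2.8,0,0,-2,0, 2.8,0,0,-3,0, 2.8,0,0,-4,0, 2.8,0,0,-4,0, 2.8,0,0,-4,0, 2.8,0,0,-2,0]'
python3 - <<'E'
from h import *
w=snap('wrist','w8.png')
print(togo([.534,.251,.303]),az())
E
```

```text
time_s: 40.45
position: [0.4711, -0.3371, 0.0944]
tool_rot: [[0.165, 0.986, 0.0], [0.986, -0.165, -0.0], [-0.0, 0.0, -1.0]]
ft_force: [-0.4, 1.2, 0.1]
grip_width: 0.0197
gripper_force: 0.0
time_s: 41.12
position: [0.471, -0.337, 0.0943]
tool_rot: [[0.165, 0.986, -0.0], [0.986, -0.165, 0.0], [0.0, -0.0, -1.0]]
ft_force: [-0.8, -0.3, -0.1]
grip_width: 0.0279
gripper_force: 0.0
time_s: 41.78
position: [0.4713, -0.3372, 0.3058]
tool_rot: [[0.165, 0.986, 0.006], [0.986, -0.165, -0.006], [-0.005, 0.007, -1.0]]
ft_force: [0.8, -0.7, -0.0]
grip_width: 0.0281
gripper_force: 0.0
[59.0927 -3.5926  0.0099] -9.50789275836334
```

View pics/w8.png

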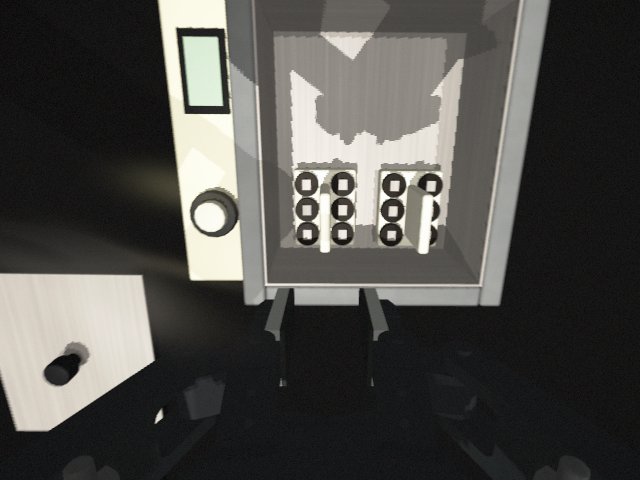

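Both carriers stand flat at (325,208) and (410,208). Now lane B. My 14 pictures are used up, so the rest is checked by numbers.

```bash

python3 -m crank '[6,2.465,-0.14,0,0, 6,2.465,-0.14,0,0, 6,2.465,-0.14,0,0, 6,2.465,-0.14,0,0, 6,2.465,-0.14,0,0, 6,2.465,-0.14,0,0, 6,2.465,-0.14,0,0, 6,2.465,-0.14,0,0]'
python3 -m crank '[6,2.465,-0.14,0,0, 6,2.465,-0.14,0,0, 6,2.465,-0.14,0,0, 6,2.465,-0.14,0,0, 6,2.465,-0.14,0,0, 6,2.465,-0.14,0,0, 6,2.465,-0.14,0,0, 6,2.465,-0.14,0,0]'
python3 -m crank '[6,2.465,-0.14,0,0, 6,2.465,-0.14,0,0, 6,2.465,-0.14,0,0, 6,2.465,-0.14,0,0, 6,2.465,-0.14,0,0, 6,2.465,-0.14,0,0, 6,2.465,-0.14,0,0, 6,2.465,-0.14,0,0]'
python3 -m crank '[6,0,0,0,-0.111, 6,0,0,0,-0.111, 6,0,0,0,-0.111, 6,0,0,0,-0.111, 6,0,0,0,-0.111, 6,0,0,0,-0.111, 6,0,0,0,-0.111, 6,0,0,0,-0.111]'
python3 -m crank '[6,0,0,0,-0.111, 6,0,0,0,-0.111, 6,0,0,0,-0.111, 6,0,0,0,-0.111, 6,0,0,0,-0.111, 6,0,0,0,-0.111, 6,0,0,0,-0.111, 6,0,0,0,-0.111]'
python3 - <<'E'
from h import *
w=snap('wrist','w9.png'); print(env.observe()['position'],az(),togo([.5365,.2515,.124]))
print(look(w,'carrier1_mid'),proj(w,[.536,.2515,.1245]),proj(w,[.530,.2515,.168]))
for r in look(w,'carrier1_mid'): print(atz(w,r[0],.124))
t=snap('top'); print(look(t,'carrier1_mid'),look(t,'lid_knob'))
g=cv2.cvtColor(w['color'],cv2.COLOR_RGB2GRAY); v=int(proj(w,[.530,.2515,.168])[1]); print(v,g[v,270:390:2].tolist())
E
```

```text
time_s: 42.5
position: [0.4923, -0.1394, 0.3]
tool_rot: [[0.166, 0.986, 0.001], [0.986, -0.166, -0.0], [-0.0, 0.001, -1.0]]
ft_force: [0.2, 0.1, 0.6]
grip_width: 0.0596
gripper_force: 0.0
time_s: 43.17
position: [0.5139, 0.0569, 0.3]
tool_rot: [[0.165, 0.986, 0.001], [0.986, -0.165, -0.0], [0.0, 0.001, -1.0]]
ft_force: [0.3, -0.1, 0.8]
grip_width: 0.06
gripper_force: 0.0
time_s: 43.83
position: [0.5354, 0.2532, 0.3]
tool_rot: [[0.165, 0.986, 0.001], [0.986, -0.165, 0.0], [0.0, 0.0, -1.0]]
ft_force: [0.9, -0.2, -0.1]
grip_width: 0.0601
gripper_force: 0.0
time_s: 44.5
position: [0.5355, 0.2519, 0.3]
tool_rot: [[-0.665, 0.747, 0.0], [0.747, 0.665, 0.0], [-0.0, 0.0, -1.0]]
ft_force: [0.5, -0.4, 0.4]
grip_width: 0.0602
gripper_force: 0.0
time_s: 45.17
position: [0.5355, 0.252, 0.2999]
tool_rot: [[-0.999, -0.045, 0.0], [-0.045, 0.999, 0.0], [-0.0, 0.0, -1.0]]
ft_force: [-0.3, -0.8, -0.7]
grip_width: 0.06
gripper_force: 0.0
[0.5355 0.2519 0.3   ] 92.91838629018844 [-0.0889 -0.0495 17.5959]
[(array([390.8, 264.5]), 0.58)] [324.8906 217.1474] [324.9881 222.1404]
[0.5793 0.316  0.124 ]
[(array([474.9, 239.9]), 0.7)] [(array([541.4, 421. ]), 0.88)]
222 [42, 40, 42, 42, 43, 41, 59, 255, 255, 255, 135, 252, 111, 109, 107, 239, 255, 255, 255, 255, 123, 103, 104, 105, 245, 255, 255, 255, 255, 255, 224, 200, 52, 53, 53, 156, 201, 204, 208, 200, 53, 51, 54, 75, 190, 146, 231, 228, 189, 27, 26, 23, 24, 24, 29, 22, 28, 25, 25, 24]
```

```bash

python3 -m crank '[6,-0.09,-0.05,2,0.005, 6,0,0,3,0, 6,0,0,3,0, 6,0,0,3,0, 6,0,0,3,0, 6,0,0,1.7,0, 6,0,0,1.3,0, 6,0,0,0.6,0]' 80
python3 -m crank '[6,0,0,0,0, 0.5,0,0,0,0, 0.5,0,0,0,0, 0.5,0,0,0,0, 0.5,0,0,0,0, 0.5,0,0,0,0, 0.5,0,0,0,0, 0.5,0,0,0,0]' 80
python3 -m crank '[0.5,0,0,0,0, 0.5,0,0,0,0, 0.5,0,0,0,0, 0.5,0,0,0,0, 0.5,0,0,0,0, 0.5,0,0,0,0, 0.5,0,0,0,0, 0.5,0,0,0,0]' 80
python3 -m crank '[0.5,0,0,-0.5,0, 0.5,0,0,-1,0, 0.5,0,0,-2,0, 0.5,0,0,-3,0, 0.5,0,0,-3,0, 0.5,0,0,-3,0, 0.5,0,0,-3,0, 0.5,0,0,-2.5,0]' 80
python3 - <<'E'
from h import *
print(togo([.5341,-.2358,.305]),az())
E
```

```text
time_s: 46.13
position: [0.536, 0.2513, 0.1214]
tool_rot: [[-0.999, -0.032, -0.003], [-0.032, 0.999, -0.001], [0.003, -0.001, -1.0]]
ft_force: [0.5, 0.2, -0.1]
grip_width: 0.0599
gripper_force: 0.0
time_s: 46.8
position: [0.5371, 0.2515, 0.124]
tool_rot: [[-0.999, -0.034, 0.002], [-0.034, 0.999, 0.0], [-0.002, 0.0, -1.0]]
ft_force: [0.3, -1.1, 5.0]
grip_width: 0.0091
gripper_force: 78.5
time_s: 47.47
position: [0.5371, 0.2515, 0.124]
tool_rot: [[-0.999, -0.034, 0.002], [-0.034, 0.999, 0.0], [-0.002, 0.0, -1.0]]
ft_force: [1.1, -1.0, 5.5]
grip_width: 0.0093
gripper_force: 78.6
time_s: 48.13
position: [0.5359, 0.2516, 0.3058]
tool_rot: [[-0.999, -0.034, -0.0], [-0.034, 0.999, 0.0], [0.0, 0.0, -1.0]]
ft_force: [-0.3, 0.2, -3.6]
grip_width: 0.0089
gripper_force: 78.0
[  1.8464 -48.7021   0.0651] 91.95897583689704
```

```bash

python3 -m crank '[0.5,0.1,-2,0,0, 0.5,0.12,-3.2,0,0, 0.5,0.12,-3.2,0,0, 0.5,0.12,-3.2,0,0, 0.5,0.12,-3.2,0,0, 0.5,0.12,-3.2,0,0, 0.5,0.12,-3.2,0,0, 0.5,0.12,-3.2,0,0]' 80
python3 -m crank '[0.5,0.12,-3.2,0,0, 0.5,0.12,-3.2,0,0, 0.5,0.12,-3.2,0,0, 0.5,0.12,-3.2,0,0, 0.5,0.12,-3.2,0,0, 0.5,0.12,-3.2,0,0, 0.5,0.12,-3.2,0,0, 0.5,0.1,-1.9,0,0]' 80
python3 -m crank '[0.5,0,0,0,0.1113, 0.5,0,0,0,0.1113, 0.5,0,0,0,0.1113, 0.5,0,0,0,0.1113, 0.5,0,0,0,0.1113, 0.5,0,0,0,0.1113, 0.5,0,0,0,0.1113, 0.5,0,0,0,0.1113]' 80
python3 -m crank '[0.5,0,0,0,0.1113, 0.5,0,0,0,0.1113, 0.5,0,0,0,0.1113, 0.5,0,0,0,0.1113, 0.5,0,0,0,0.1113, 0.5,0,0,0,0.1113, 0.5,0,0,0,0.1113, 0.5,0,0,0,0.1113]' 80
python3 - <<'E'
from h import *
print(togo([.5341,-.2359,.1]),az())
E
```

```text
time_s: 48.8
position: [0.5346, 0.0062, 0.3034]
tool_rot: [[-0.999, -0.034, -0.002], [-0.034, 0.999, 0.001], [0.002, 0.001, -1.0]]
ft_force: [0.9, 0.6, -3.1]
grip_width: 0.009
gripper_force: 78.2
time_s: 49.47
position: [0.5336, -0.2384, 0.303]
tool_rot: [[-0.999, -0.032, -0.002], [-0.032, 0.999, 0.001], [0.002, 0.001, -1.0]]
ft_force: [0.6, 0.7, -4.1]
grip_width: 0.0093
gripper_force: 78.5
time_s: 50.13
position: [0.5339, -0.2353, 0.3033]
tool_rot: [[-0.651, 0.759, -0.002], [0.759, 0.651, 0.001], [0.002, -0.0, -1.0]]
ft_force: [-0.6, 0.2, -3.6]
grip_width: 0.0092
gripper_force: 78.6
time_s: 50.8
position: [0.534, -0.2352, 0.3033]
tool_rot: [[0.18, 0.984, -0.002], [0.984, -0.18, 0.001], [0.001, -0.002, -1.0]]
ft_force: [0.2, 0.5, -3.4]
grip_width: 0.0091
gripper_force: 78.6
[-0.0861  0.0613 20.3268] -10.39034563302888
```

```bash

python3 -m crank '[0.5,0,0,1,0, 0.5,0,0,2,0, 0.5,0,0,3,0, 0.5,0,0,3.5,0, 0.5,0,0,3.5,0, 0.5,0,0,3,0, 0.5,0,0,2.2,0, 0.5,0,0,1,0]' 80
python3 -m crank '[0.5,0,0,0.5,0, 0.5,0,0,0.3,0, 0.5,0,0,0.1,0, 0.5,0,0,0.1,0, 0.5,0,0,0.1,0, 0.5,0,0,0.1,0, 0.5,0,0,0,0, 0.5,0,0,0,0]' 80
python3 -m crank '[0.5,0,0,0.1,0, 0.5,0,0,0.1,0, 0.5,0,0,0.1,0, 0.5,0,0,0.1,0, 0.5,0,0,0,0, 0.5,0,0,0,0, 0.5,0,0,0,0, 0.5,0,0,0,0]' 80
```

```text
time_s: 51.47
position: [0.5329, -0.2346, 0.1082]
tool_rot: [[0.175, 0.985, -0.005], [0.985, -0.175, 0.004], [0.003, -0.006, -1.0]]
ft_force: [0.1, 0.3, -3.5]
grip_width: 0.0093
gripper_force: 78.4
time_s: 52.13
position: [0.5345, -0.2359, 0.0996]
tool_rot: [[0.175, 0.985, 0.0], [0.985, -0.175, -0.0], [-0.0, 0.0, -1.0]]
ft_force: [0.1, -0.8, -3.8]
grip_width: 0.0089
gripper_force: 78.6
time_s: 52.8
position: [0.5345, -0.2358, 0.0954]
tool_rot: [[0.175, 0.985, 0.0], [0.985, -0.175, -0.0], [-0.0, 0.0, -1.0]]
ft_force: [0.5, 0.0, -4.1]
grip_width: 0.0091
gripper_force: 78.6
```

```bash

python3 -m crank '[0.5,0,0,0.1,0, 0.5,0,0,0.1,0, 0.5,0,0,0,0, 0.5,0,0,0,0, 1.2,0,0,0,0, 1.2,0,0,0,0, 1.5,0,0,0,0, 2,0,0,0,0]'
python3 -m crank '[2.5,0,0,0,0, 3.2,0,0,0,0, 3.2,0,0,0,0, 3.2,0,0,0,0, 3.2,0,0,0,0, 3.2,0,0,0,0, 3.2,0,0,0,0, 3.2,0,0,0,0]'
python3 -m crank '[3.2,0,0,-0.5,0, 3.2,0,0,-1,0, 3.2,0,0,-2,0, 3.2,0,0,-3,0, 3.2,0,0,-4,0, 3.2,0,0,-4,0, 3.2,0,0,-4,0, 3.2,0,0,-2,0]'
python3 - <<'E'
from h import *
w=snap('wrist','w10.png');t=snap('top')
print(look(w,'carrier1_mid'),env.observe()['position'],az())
for r in look(w,'carrier1_mid'): print(atz(w,r[0],.089))
for xy in ([.5345,-.236],[.4711,-.337],[.561,-.353]): print(proj(w,[*xy,.089]))
k=look(t,'lid_knob');print(k,atz(t,k[0][0],.045))
# lid outline in top image
g=cv2.cvtColor(t['color'],cv2.COLOR_RGB2GRAY); m=(g>120).astype(np.uint8); m[:345]=0; m[:, :440]=0
n,l,st,c=cv2.connectedComponentsWithStats(m)
for i in range(1,n):
    if st[i,4]>800: 
        ys,xs=np.where(l==i); r=cv2.minAreaRect(np.c_[xs,ys].astype(np.float32)); b=cv2.boxPoints(r); W=np.array([atz(t,q,.014)[:2] for q in b]); print(st[i],r,W.mean(0),[ (np.linalg.norm(W[(j+1)%4]-W[j]),np.degrees(np.arctan2(*(W[(j+1)%4]-W[j])[::-1]))) for j in range(2)])
E
```

```text
time_s: 53.47
position: [0.5345, -0.2358, 0.0933]
tool_rot: [[0.175, 0.985, 0.0], [0.985, -0.175, -0.0], [-0.0, 0.0, -1.0]]
ft_force: [-0.0, 0.7, -0.0]
grip_width: 0.0197
gripper_force: 0.0
time_s: 54.13
position: [0.5344, -0.2358, 0.0933]
tool_rot: [[0.175, 0.985, 0.0], [0.985, -0.175, -0.0], [-0.0, 0.0, -1.0]]
ft_force: [0.3, -0.4, -0.9]
grip_width: 0.0322
gripper_force: 0.0
time_s: 54.8
position: [0.5348, -0.236, 0.3049]
tool_rot: [[0.175, 0.985, 0.007], [0.985, -0.175, -0.005], [-0.004, 0.008, -1.0]]
ft_force: [0.9, -0.4, 0.6]
grip_width: 0.0323
gripper_force: 0.0
[(array([358.3, 287. ]), 0.7)] [ 0.5346 -0.2359  0.3007] -10.078871207461676
[ 0.5557 -0.3289  0.089 ]
[324.1583 208.0308]
[283.9575 306.0724]
[366.2499 305.8181]
[(array([540.6, 423.3]), 0.86), (array([243.4, 217. ]), 0.26)] [ 0.0928 -0.4906  0.045 ]
[ 488  371  106  106 8704] ((541.7026977539062, 423.2838134765625), (106.6949462890625, 89.43305206298828), 9.462322235107422) [ 0.0881 -0.5066] [(np.float64(0.2230652305882067), np.float64(-13.92602972985323)), (np.float64(0.2750446291462712), np.float64(-100.19367746355618))]
```

```bash

python3 -m crank '[8.5,-2.08,-2.454,0,0, 8.5,-2.08,-2.454,0,0, 8.5,-2.08,-2.454,0,0, 8.5,-2.08,-2.454,0,0, 8.5,-2.08,-2.454,0,0, 8.5,-2.08,-2.454,0,0, 8.5,-2.08,-2.454,0,0, 8.5,-2.08,-2.454,0,0]' 60
python3 -m crank '[8.5,-2.08,-2.454,0,0, 8.5,-2.08,-2.454,0,0, 8.5,-2.08,-2.454,0,0, 8.5,-2.08,-2.454,0,0, 8.5,-2.08,-2.454,0,0, 8.5,-2.08,-2.454,0,0, 8.5,-2.08,-2.454,0,0, 8.5,-2.08,-2.454,0,0]' 60
python3 - <<'E'
from h import *
a=cv2.imread('pics/w8.png')[160:260,290:360];b=cv2.imread('pics/w10.png')[140:290,260:390]
r=cv2.matchTemplate(b,a,cv2.TM_CCOEFF_NORMED);print('match',cv2.minMaxLoc(r)[1::2])
w=snap('wrist','w11.png'); o=env.observe(); print(o['position'],az())
g=cv2.cvtColor(w['color'],cv2.COLOR_RGB2GRAY); m=(g>110).astype(np.uint8); m=cv2.morphologyEx(m,cv2.MORPH_CLOSE,np.ones((25,25),np.uint8))
n,l,st,c=cv2.connectedComponentsWithStats(m)
i=1+np.argmax(st[1:,4]);print(st[i]); cs,_=cv2.findContours((l==i).astype(np.uint8),cv2.RETR_EXTERNAL,cv2.CHAIN_APPROX_NONE)
h=cv2.convexHull(max(cs,key=cv2.contourArea)); q=cv2.approxPolyDP(h,12,True)[:,0]; print(q.tolist())
W=np.array([atz(w,x,.014)[:2] for x in q.astype(float)]);print(W.mean(0))
for j in range(len(q)): d=W[(j+1)%len(q)]-W[j];print(np.linalg.norm(d),np.degrees(np.arctan2(d[1],d[0])))
k=look(w,'lid_knob');print(k)
u,v=map(int,k[0][0]); s=g[v-35:v+55,u-45:u+45]; mm=(s<70).astype(np.uint8); n,l,st,c=cv2.connectedComponentsWithStats(mm); i=1+np.argmax(st[1:,4]); px=c[i]+[u-45,v-35]; print(px,st[i]); K=atz(w,px,.042);print(K,togo([K[0],K[1],.0232]))
E
```

```text
time_s: 55.72
position: [0.3103, -0.3653, 0.297]
tool_rot: [[0.175, 0.985, -0.001], [0.985, -0.175, 0.003], [0.002, -0.002, -1.0]]
ft_force: [-0.3, -0.4, 0.3]
grip_width: 0.0849
gripper_force: 0.0
time_s: 56.38
position: [0.088, -0.4948, 0.297]
tool_rot: [[0.175, 0.985, 0.0], [0.985, -0.175, 0.003], [0.003, -0.0, -1.0]]
ft_force: [1.0, -0.6, -0.1]
grip_width: 0.0847
gripper_force: 0.0
match (0.7499880194664001, (30, 22))
[ 0.0839 -0.4974  0.2964] -10.295260926456772
[  226    94   200   212 39162]
[[424, 97], [411, 300], [241, 304], [226, 98]]
[ 0.085  -0.5069]
0.24737684490605044 -99.54842389961459
0.22278350592069351 171.40747326598319
0.25219576080180683 79.78637868629052
0.2198272827074406 -9.831290182745912
[(array([329.8, 194. ]), 0.64)]
[329.2063 210.2343] [ 30  39  24  29 286]
[ 0.0899 -0.5044  0.042 ] [-0.843   0.5419 27.3117]
```

```bash

python3 -m crank '[8.5,-0.39,0.28,1,0, 8.5,-0.39,0.27,3,0, 8.5,0,0,4,0, 8.5,0,0,4,0, 8.5,0,0,4,0, 8.5,0,0,3.5,0, 8.5,0,0,2.5,0, 8.5,0,0,2,0]' 60
python3 -m crank '[8.5,0,0,1.5,0, 8.5,0,0,0.8,0, 8.5,0,0,0.5,0, 8.5,0,0,0.3,0, 8.5,0,0,0,0, 6,0,0,0,0, 5,0,0,0,0, 2,0,0,0,0]' 60
python3 -m crank '[2,0,0,0,0, 2,0,0,0,0, 2,0,0,0,0, 2,0,0,0,0, 2,0,0,0,0, 2,0,0,0,0, 2,0,0,0,0, 2,0,0,0,0]' 60
```

```text
time_s: 57.15
position: [0.0951, -0.501, 0.0551]
tool_rot: [[0.174, 0.985, 0.0], [0.985, -0.174, 0.005], [0.005, -0.0, -1.0]]
ft_force: [0.5, -0.6, 0.7]
grip_width: 0.0851
gripper_force: 0.0
time_s: 57.82
position: [0.0936, -0.5037, 0.028]
tool_rot: [[0.175, 0.985, -0.0], [0.985, -0.175, -0.001], [-0.001, 0.0, -1.0]]
ft_force: [-0.0, 0.2, -0.1]
grip_width: 0.0509
gripper_force: 0.0
time_s: 58.48
position: [0.0931, -0.5037, 0.0282]
tool_rot: [[0.175, 0.985, -0.001], [0.985, -0.175, -0.001], [-0.001, -0.001, -1.0]]
ft_force: [-2.9, 2.1, 8.4]
grip_width: 0.0325
gripper_force: 59.0
```

```bash

python3 -m crank '[5,0,0,0,0, 5,0,0,0,0, 5,0,0,0,0, 5,0,0,0.25,0, 5,0,0,0.25,0, 5,0,0,0,0, 5,0,0,0,0, 2,0,0,0,0]' 60
python3 -m crank '[2,0,0,0,0, 2,0,0,0,0, 2,0,0,0,0, 2,0,0,0,0, 2,0,0,0,0, 2,0,0,0,0, 2,0,0,0,0, 2,0,0,0,0]' 80
python3 -m crank '[2,0,0,-0.5,0, 2,0,0,-1,0, 2,0,0,-2,0, 2,0,0,-3,0, 2,0,0,-4,0, 2,0,0,-4,0, 2,0,0,-4,0, 2,0,0,-3,0]' 80
python3 - <<'E'
from h import *
print(togo([.5245,-.290,.27]),az())
E
```

```text
time_s: 59.15
position: [0.0936, -0.5034, 0.0222]
tool_rot: [[0.175, 0.985, 0.0], [0.985, -0.175, 0.0], [0.0, -0.0, -1.0]]
ft_force: [1.4, 0.2, -0.2]
grip_width: 0.0388
gripper_force: 0.0
time_s: 59.82
position: [0.0935, -0.5034, 0.0227]
tool_rot: [[0.175, 0.985, -0.0], [0.985, -0.175, -0.0], [-0.0, -0.0, -1.0]]
ft_force: [-1.8, 1.7, 4.7]
grip_width: 0.0319
gripper_force: 78.9
time_s: 60.48
position: [0.0938, -0.5032, 0.2405]
tool_rot: [[0.175, 0.985, 0.0], [0.985, -0.175, -0.002], [-0.002, 0.001, -1.0]]
ft_force: [1.4, -0.8, -4.6]
grip_width: 0.0323
gripper_force: 80.1
[28.5241 38.6776 -2.9903] -10.078013459733205
```

```bash
cat > lid.py <<'E'
from h import *
w=snap('wrist'); o=env.observe(); P=np.array(o['position']);R=np.array(o['tool_rot']); print(P)
g=cv2.cvtColor(w['color'],cv2.COLOR_RGB2GRAY)
m=(g>int(__import__('sys').argv[1])).astype(np.uint8)
n,l,st,c=cv2.connectedComponentsWithStats(m); i=1+np.argmax(st[1:,4]); print(st[i]); m=(l==i)
def line(pts): 
    W=np.array([(R.T@(atz(w,p,P[2]-.0087)-P))[:2]*1e3 for p in pts],np.float32); vx,vy,x,y=cv2.fitLine(W,cv2.DIST_HUBER,0,.01,.01).ravel(); return (vx,vy,x,y)
cols=range(250,400,5); top=[(u,np.where(m[:,u])[0][0]) for u in cols if m[:,u].any()]
rows=range(60,280,8); L=[(np.where(m[v])[0][0],v) for v in rows if m[v].any()]; Rr=[(np.where(m[v])[0][-1],v) for v in rows if m[v].any()]
for n,p in(('far(tool x=127)',top),('left',L),('right',Rr)):
    vx,vy,x,y=line(p); print(n,'dir',np.degrees(np.arctan2(vy,vx)),'pt',x,y, p[0],p[-1])
E
python3 lid.py 100
```

```text
[ 0.0938 -0.5051  0.2456]
[  324     0   284   387 74102]
far(tool x=127) dir -89.98827 pt 121.352806 11.940274 (325, np.int64(0)) (395, np.int64(0))
left dir -9.157782 pt 65.34729 9.946344 (np.int64(338), 60) (np.int64(377), 276)
right dir -0.31195304 pt 53.202892 105.7551 (np.int64(589), 60) (np.int64(567), 276)
```

```bash
python3 - <<'E'
from h import *
w=snap('wrist'); cv2.imwrite('pics/w12.png',w['color'][:,:,::-1]); g=cv2.cvtColor(w['color'],cv2.COLOR_RGB2GRAY)
for v in (60,130,200): print(v,g[v,20:200:4].tolist(),g[v,540:640:4].tolist())
print(g[0:60:4,300].tolist(), g[120:330:6,327].tolist())
E
python3 lid.py 45
```

```text
60 [8, 13, 13, 21, 17, 15, 146, 152, 150, 146, 146, 144, 149, 148, 146, 148, 147, 149, 147, 146, 147, 149, 144, 145, 149, 146, 145, 146, 143, 150, 151, 146, 138, 149, 144, 145, 145, 147, 148, 150, 144, 147, 148, 149, 147] [103, 104, 99, 103, 104, 101, 105, 101, 98, 99, 99, 99, 101, 101, 100, 98, 97, 100, 99, 12, 17, 15, 13, 15, 9]
130 [10, 14, 9, 8, 15, 11, 11, 8, 5, 38, 154, 153, 154, 151, 149, 150, 147, 150, 148, 148, 154, 149, 147, 150, 152, 149, 148, 150, 149, 149, 147, 147, 157, 150, 146, 151, 147, 157, 168, 174, 177, 178, 174, 177, 176] [106, 107, 106, 109, 106, 102, 103, 104, 106, 104, 105, 104, 104, 103, 106, 8, 10, 16, 14, 13, 18, 16, 6, 15, 11]
200 [10, 9, 10, 15, 16, 12, 11, 12, 16, 13, 13, 14, 17, 149, 152, 157, 157, 151, 152, 155, 156, 152, 151, 182, 175, 175, 179, 177, 174, 176, 176, 177, 175, 175, 184, 182, 174, 176, 175, 177, 176, 179, 181, 181, 177] [111, 107, 105, 106, 104, 108, 109, 109, 106, 104, 107, 45, 14, 14, 15, 20, 15, 16, 18, 12, 12, 10, 13, 20, 14]
[73, 74, 76, 73, 74, 75, 75, 74, 76, 74, 75, 75, 75, 76, 77] [80, 80, 80, 80, 81, 81, 80, 82, 79, 80, 81, 83, 83, 83, 82, 81, 81, 81, 79, 82, 79, 80, 82, 79, 81, 80, 80, 78, 16, 15, 11, 13, 10, 10, 13]
[ 0.0937 -0.5037  0.2388]
[    31      0    609    388 178441]
far(tool x=127) dir 89.979836 pt 120.48197 4.6796455 (250, np.int64(0)) (395, np.int64(0))
left dir 1.3025775 pt 55.60803 -110.80781 (np.int64(43), 60) (np.int64(81), 276)
right dir -0.1822922 pt 65.24384 112.49603 (np.int64(613), 60) (np.int64(567), 276)
```

```bash
python3 - <<'E'
from h import *
w=snap('wrist'); o=env.observe(); P=np.array(o['position']);R=np.array(o['tool_rot']); g=cv2.cvtColor(w['color'],cv2.COLOR_RGB2GRAY)
print([ (u,np.where(g[150:400,u]<40)[0][:1]+150) for u in range(290,366,6)])
for ox in (-6,-3,0,3,6):
    print(ox,[proj(w,P+R@np.array([(ox+17)/1e3,0,z])).round(1) for z in (-.0293,-.0053)])
E
```

```text
[(290, array([307])), (296, array([301])), (302, array([294])), (308, array([292])), (314, array([289])), (320, array([287])), (326, array([287])), (332, array([288])), (338, array([289])), (344, array([292])), (350, array([294])), (356, array([300])), (362, array([307]))]
-6 [array([325.1, 314.6]), array([325.2, 286.8])]
-3 [array([325.1, 307.1]), array([325.2, 280.3])]
0 [array([325.1, 299.5]), array([325.2, 273.6])]
3 [array([325.1, 291.8]), array([325.2, 267. ])]
6 [array([325.1, 283.9]), array([325.2, 260.2])]
```

```bash

python3 -m crank '[2,0.9,1.2,-0.3,0, 2,1.5,2,-0.3,0, 2,1.9,2.5,-0.3,0, 2,1.9,2.5,-0.3,0, 2,1.9,2.5,-0.3,0, 2,1.9,2.5,-0.3,0, 2,1.9,2.5,-0.3,0, 2,1.9,2.5,-0.3,0]' 80
python3 -m crank '[2,1.9,2.5,0,0, 2,1.9,2.5,0,0, 2,1.9,2.5,0,0, 2,1.9,2.5,0,0, 2,1.9,2.5,0,0, 2,1.9,2.5,0,0, 2,1.9,2.5,0,0, 2,1.9,2.5,0,0]' 80
python3 -m crank '[2,0,0,0,0, 2,0,0,0,0, 2,0,0,0,0, 2,0,0,0,0, 2,0,0,0,0, 2,0,0,0,0, 2,0,0,0,0, 2,0,0,0,0]' 80
python3 - <<'E'
from h import *
print(togo([.5242,-.287,.19]),az())
w=snap('wrist'); o=env.observe(); P=np.array(o['position']);g=cv2.cvtColor(w['color'],cv2.COLOR_RGB2GRAY)
print([ (u,np.where(g[150:400,u]<40)[0][:1]+150) for u in range(302,356,12)])
E
```

```text
time_s: 61.35
position: [0.2979, -0.3977, 0.259]
tool_rot: [[0.175, 0.985, -0.002], [0.985, -0.175, 0.005], [0.004, -0.003, -1.0]]
ft_force: [0.3, -1.4, -4.1]
grip_width: 0.0322
gripper_force: 80.1
time_s: 62.02
position: [0.5213, -0.2832, 0.2583]
tool_rot: [[0.175, 0.985, -0.004], [0.985, -0.175, 0.004], [0.003, -0.005, -1.0]]
ft_force: [0.3, -1.5, -4.1]
grip_width: 0.0319
gripper_force: 80.2
time_s: 62.68
position: [0.5202, -0.285, 0.2614]
tool_rot: [[0.176, 0.984, 0.0], [0.984, -0.176, -0.0], [-0.0, 0.0, -1.0]]
ft_force: [0.8, 0.2, -4.1]
grip_width: 0.0318
gripper_force: 80.5
[-0.1243  0.4288  7.1406] -10.11970084154151
[(302, array([294])), (314, array([289])), (326, array([287])), (338, array([289])), (350, array([294]))]
```

```bash

python3 -m crank '[2,-0.06,0.22,0.5,0, 2,-0.06,0.21,1,0, 2,0,0,1.5,0, 2,0,0,1.7,0, 2,0,0,1.5,0, 2,0,0,1,0, 2,0,0,0.6,0, 2,0,0,0,0]' 80
python3 -m crank '[2,0,0,0.2,0, 2,0,0,0.2,0, 2,0,0,0.1,0, 2,0,0,0.1,0, 2,0,0,0,0, 2,0,0,0,0, 2,0,0,0,0, 2,0,0,0,0]' 80
python3 -m crank '[2,0,0,0.1,0, 2,0,0,0.1,0, 2,0,0,0.1,0, 2,0,0,0.1,0, 2,0,0,0,0, 2,0,0,0,0, 2,0,0,0,0, 2,0,0,0,0]' 80
```

```text
time_s: 63.4
position: [0.5242, -0.2864, 0.1818]
tool_rot: [[0.175, 0.985, -0.002], [0.985, -0.175, 0.002], [0.001, -0.002, -1.0]]
ft_force: [-0.0, 0.6, -4.0]
grip_width: 0.032
gripper_force: 80.6
time_s: 64.07
position: [0.5245, -0.2867, 0.1775]
tool_rot: [[0.175, 0.985, 0.0], [0.985, -0.175, -0.0], [-0.0, 0.0, -1.0]]
ft_force: [0.1, -0.2, -3.4]
grip_width: 0.0317
gripper_force: 80.6
time_s: 64.73
position: [0.5245, -0.2867, 0.1734]
tool_rot: [[0.175, 0.985, 0.0], [0.985, -0.175, -0.0], [-0.0, 0.0, -1.0]]
ft_force: [-0.3, -0.1, -4.1]
grip_width: 0.0321
gripper_force: 80.6
```

```bash

python3 -m crank '[2,0,0,0.1,0, 2,0,0,0.1,0, 2,0,0,0.1,0, 2,0,0,0.1,0, 2,0,0,0,0, 2,0,0,0,0, 2,0,0,0,0, 2,0,0,0,0]' 80
python3 -m crank '[2,0,0,0.1,0, 2,0,0,0.1,0, 2,0,0,0.1,0, 2,0,0,0.1,0, 2,0,0,0,0, 2,0,0,0,0, 2,0,0,0,0, 2,0,0,0,0]' 80
```

```text
time_s: 65.4
position: [0.5245, -0.2867, 0.1694]
tool_rot: [[0.175, 0.985, 0.0], [0.985, -0.175, -0.0], [-0.0, 0.0, -1.0]]
ft_force: [0.5, 0.0, -4.6]
grip_width: 0.032
gripper_force: 80.6
time_s: 66.07
position: [0.5245, -0.2867, 0.1654]
tool_rot: [[0.175, 0.985, 0.0], [0.985, -0.175, -0.0], [-0.0, 0.0, -1.0]]
ft_force: [-0.1, 0.3, -3.7]
grip_width: 0.0319
gripper_force: 80.6
```

```bash

python3 -m crank '[2,0,0,0.1,0, 2,0,0,0.1,0, 2,0,0,0.05,0, 2,0,0,0,0, 2,0,0,0,0, 2,0,0,0,0, 2,0,0,0,0, 2,0,0,0,0]' 80
python3 -m crank '[2,0,0,0.05,0, 2,0,0,0,0, 2,0,0,0,0, 3.6,0,0,0,0, 4,0,0,0,0, 5,0,0,0,0, 5,0,0,0,0, 5,0,0,0,0]' 80
python3 -m crank '[6,0,0,0,0, 6,0,0,-0.5,0, 6,0,0,-1,0, 6,0,0,-2,0, 6,0,0,-3,0, 6,0,0,-4,0, 6,0,0,-4,0, 6,0,0,-3,0]' 80
python3 - <<'E'
from h import *
w=snap('wrist','w13.png'); t=snap('top');s=snap('side')
g=cv2.cvtColor(w['color'],cv2.COLOR_RGB2GRAY)
k=look(w,'lid_knob');b=look(w,'start_top');print(k,b,env.observe()['position'])
_,m=cv2.threshold(g[170:300,270:390],55,255,cv2.THRESH_BINARY_INV);n,l,st,c=cv2.connectedComponentsWithStats(m);i=1+np.argmax(st[1:,4]);print(c[i]+[270,170],st[i],atz(w,c[i]+[270,170],.182))
for n,p in(('t',t),('s',s)): print(n,look(p,'lid_knob',2),look(p,'start_top',2))
kt=look(t,'lid_knob',1)[0][0];ks=look(s,'lid_knob',1)[0][0];print(tri(t,kt,s,ks))
print('btn',atz(w,b[0][0],.108) if b else None, togo([.3625,-.3225,.16]))
E
```

```text
time_s: 66.73
position: [0.5245, -0.2867, 0.1628]
tool_rot: [[0.175, 0.985, -0.0], [0.985, -0.175, 0.0], [0.0, -0.0, -1.0]]
ft_force: [0.2, -0.4, -3.8]
grip_width: 0.032
gripper_force: 80.6
time_s: 67.4
position: [0.5246, -0.2868, 0.1624]
tool_rot: [[0.175, 0.985, 0.0], [0.985, -0.175, -0.0], [-0.0, 0.0, -1.0]]
ft_force: [-0.4, -0.0, -0.6]
grip_width: 0.05
gripper_force: 0.0
time_s: 68.07
position: [0.5244, -0.2865, 0.3421]
tool_rot: [[0.175, 0.985, 0.004], [0.985, -0.175, -0.003], [-0.002, 0.004, -1.0]]
ft_force: [0.1, -0.1, 0.3]
grip_width: 0.0599
gripper_force: 0.0
[(array([325.3, 190.2]), 0.88)] [(array([190.4, 262.6]), 0.79)] [ 0.5243 -0.2865  0.3368]
[327.887 215.5  ] [ 37  35  38  38 292] [ 0.5276 -0.2818  0.182 ]
t [(array([433.3, 237. ]), 0.95)] []
s [(array([361. , 183.1]), 0.56)] []
(array([ 0.5236, -0.2159,  0.196 ]), np.float64(0.04596341132575443))
btn [ 0.3642 -0.3247  0.108 ] [ -6.3767 -15.2977  17.6785]
```

```bash

python3 -m crank '[0,-1.05,-2.55,0,0, 0,-1.05,-2.55,0,0, 0,-1.05,-2.55,0,0, 0,-1.05,-2.55,0,0, 0,-1.05,-2.55,0,0, 0,-1.05,-2.55,0,0, 0,0,0,0,0, 0,0,0,0,0]' 60
python3 -m crank '[0,0,0,2,0, 0,0,0,3,0, 0,0,0,3,0, 0,0,0,3,0, 0,0,0,3,0, 0,0,0,2,0, 0,0,0,1,0, 0,0,0,0,0]'
python3 - <<'E'
from h import *
print(togo([.363,-.3225,.125]),env.observe()['ft_force'])
w=snap('wrist');print(look(w,'start_top'))
t=snap('top');print(look(t,'lid_knob'))
E
```

```text
time_s: 69.28
position: [0.3621, -0.3222, 0.3375]
tool_rot: [[0.177, 0.984, 0.0], [0.984, -0.177, -0.0], [-0.0, 0.0, -1.0]]
ft_force: [0.5, 0.0, 0.6]
grip_width: 0.0002
gripper_force: 0.0
time_s: 69.95
position: [0.3631, -0.3208, 0.1649]
tool_rot: [[0.174, 0.985, -0.003], [0.985, -0.174, 0.004], [0.004, -0.003, -1.0]]
ft_force: [0.4, 0.6, -0.0]
grip_width: -0.0
gripper_force: 0.0
[-0.1863  0.0347  3.9862] [ 0.4053  0.5985 -0.0187]
[(array([328.6, 267.3]), 0.73)]
[(array([459.6, 245.6]), 0.96)]
```

```bash

python3 -m crank '[0,-0.1,0,1,0, 0,0,0,1,0, 0,0,0,1,0, 0,0,0,0.8,0, 0,0,0,0.5,0, 0,0,0,0,0, 0,0,0,0,0, 0,0,0,0,0]'
python3 -m crank '[0,0,0,0.2,0, 0,0,0,0.2,0, 0,0,0,0,0, 0,0,0,0,0, 0,0,0,0,0, 0,0,0,0,0, 0,0,0,0,0, 0,0,0,0,0]'
python3 -m crank '[0,0,0,0.2,0, 0,0,0,0.2,0, 0,0,0,0,0, 0,0,0,0,0, 0,0,0,0,0, 0,0,0,0,0, 0,0,0,0,0, 0,0,0,0,0]'
```

```text
time_s: 70.82
position: [0.3629, -0.3232, 0.1249]
tool_rot: [[0.175, 0.985, 0.001], [0.985, -0.175, -0.001], [-0.001, 0.001, -1.0]]
ft_force: [0.1, -0.1, -0.1]
grip_width: -0.0001
gripper_force: 0.0
time_s: 71.48
position: [0.3627, -0.3229, 0.1204]
tool_rot: [[0.175, 0.985, 0.0], [0.985, -0.175, -0.0], [-0.0, 0.0, -1.0]]
ft_force: [-0.4, -0.5, 0.2]
grip_width: 0.0001
gripper_force: 0.0
time_s: 72.15
position: [0.3627, -0.3229, 0.1164]
tool_rot: [[0.175, 0.985, 0.0], [0.985, -0.175, -0.0], [-0.0, 0.0, -1.0]]
ft_force: [0.8, -0.6, 1.1]
grip_width: -0.0
gripper_force: 0.7
```

```bash

python3 -m crank '[0,0,0,0.2,0, 0,0,0,0.1,0, 0,0,0,0,0, 0,0,0,0,0, 0,0,0,0,0, 0,0,0,0,0, 0,0,0,0,0, 0,0,0,0,0]'
python3 -m crank '[0,0,0,0.2,0, 0,0,0,0,0, 0,0,0,0,0, 0,0,0,0,0, 0,0,0,0,0, 0,0,0,0,0, 0,0,0,0,0, 0,0,0,0,0]'
python3 -c "
from h import *
print(env.observe()['wrist_torque'])"
```

```text
time_s: 72.82
position: [0.3627, -0.323, 0.1134]
tool_rot: [[0.175, 0.985, 0.0], [0.985, -0.175, -0.0], [-0.0, 0.0, -1.0]]
ft_force: [0.6, -0.2, 2.0]
grip_width: 0.0001
gripper_force: 1.4
time_s: 73.48
position: [0.3627, -0.323, 0.1114]
tool_rot: [[0.175, 0.985, 0.0], [0.985, -0.175, -0.0], [-0.0, 0.0, -1.0]]
ft_force: [0.1, -0.3, 3.8]
grip_width: -0.0003
gripper_force: 1.8
[-0.0866 -0.1043  0.0198]
```

```bash

python3 -m crank '[0,0,0,0.1,0, 0,0,0,0,0, 0,0,0,0,0, 0,0,0,0,0, 0,0,0,0,0, 0,0,0,0,0, 0,0,0,0,0, 0,0,0,0,0]'
python3 -m crank '[0,0,0,0.1,0, 0,0,0,0,0, 0,0,0,0,0, 0,0,0,0,0, 0,0,0,0,0, 0,0,0,0,0, 0,0,0,0,0, 0,0,0,0,0]'
```

```text
time_s: 74.15
position: [0.3628, -0.323, 0.1109]
tool_rot: [[0.175, 0.985, 0.0], [0.985, -0.175, -0.001], [-0.001, 0.001, -1.0]]
ft_force: [-1.0, 1.8, 10.7]
grip_width: -0.0003
gripper_force: 5.2
time_s: 74.82
position: [0.3628, -0.323, 0.1107]
tool_rot: [[0.175, 0.985, 0.001], [0.985, -0.175, -0.001], [-0.001, 0.001, -1.0]]
ft_force: [-2.6, 3.8, 19.2]
grip_width: -0.0003
gripper_force: 9.6
```

The button bottomed out (force rose from 4 to 19 N while the tool stopped at 0.1107 m). Next I retreat and compare the side view of the lid with the start.

```bash

python3 -m crank '[0,0,0,-0.5,0, 0,0,0,-1,0, 0,0,0,-2,0, 0,0,0,-3,0, 0,0,0,-4,0, 0,0,0,-4,0, 0,0,0,-4,0, 0,0,0,-2,0]'
python3 -m crank '[0,4,-0.8,0,0, 0,4,-0.8,0,0, 0,4,-0.8,0,0, 0,4,-0.8,0,0, 0,4,-0.8,0,0, 0,4,-0.8,0,0, 0,4,-0.8,0,0, 0,4,-0.8,0,0]'
python3 -m crank '[0,4,-0.8,0,0, 0,4,-0.8,0,0, 0,4,-0.8,0,0, 0,4,-0.8,0,0, 0,4,-0.8,0,0, 0,4,-0.8,0,0, 0,0,0,0,0, 0,0,0,0,0]'
python3 - <<'E'
from h import *
for n,(x0,y0,x1,y1) in (('side',(300,150,430,250)),('top',(385,185,530,340))):
    p=snap(n,n+'_end.png'); a=cv2.imread(f'pics/{n}0.png',0)[y0:y1,x0:x1]; b=cv2.imread(f'pics/{n}_end.png',0)[y0:y1,x0:x1]
    d=cv2.absdiff(a,b);print(n,d.mean(),(d>40).mean(),cv2.phaseCorrelate(a.astype(np.float32),b.astype(np.float32)))
    if n=='side': ka,kb=a[:50,40:85],b[:50,40:85]
    else: ka,kb=a[40:80,60:95],b[40:80,60:95]
    f=lambda k:np.argwhere(k<60).mean(0); print('knob row/col',f(ka),f(kb))
    W=cv2.imread(f'pics/{n}0.png',0);E=cv2.imread(f'pics/{n}_end.png',0)
    box=(190,215,270,145) if n=='side' else (125,290,145,400)
    if n=='top': print('others diff',cv2.absdiff(W[145:200,288:395],E[145:200,288:395]).mean(),'green',cv2.absdiff(W[200:255,130:180],E[200:255,130:180]).mean())
    print(look(p,'lid_knob',2),look(p,'carrier1_mid',3))
print(env.observe()['time_s'],env.observe()['position'])
E
```

```text
time_s: 75.48
position: [0.3629, -0.323, 0.3185]
tool_rot: [[0.175, 0.985, 0.003], [0.985, -0.175, -0.004], [-0.003, 0.003, -1.0]]
ft_force: [-0.1, 0.4, -0.1]
grip_width: 0.0003
gripper_force: 0.0
time_s: 76.15
position: [0.3546, 0.0053, 0.3139]
tool_rot: [[0.176, 0.984, -0.001], [0.984, -0.176, 0.0], [0.0, -0.001, -1.0]]
ft_force: [1.2, -0.4, 0.0]
grip_width: 0.0001
gripper_force: 0.0
time_s: 76.82
position: [0.3495, 0.2495, 0.3134]
tool_rot: [[0.171, 0.985, -0.002], [0.985, -0.171, -0.001], [-0.001, -0.002, -1.0]]
ft_force: [-0.5, -0.5, -0.4]
grip_width: 0.0
gripper_force: 0.0
side 45.03115384615385 0.3782307692307692 ((0.3839783356622064, -0.2598904942928968), 0.41936207665337455)
knob row/col [ 8.3809 23.5386] [24.9736 23.2985]
[(array([338.5, 185.8]), 0.67)] []
top 2.0438709677419356 0.003781979977753059 ((0.05622455758623346, -0.15736183477407906), 0.923568735440572)
knob row/col [21.8824 18.4824] [21.1573 18.9888]
others diff 0.8623619371282922 green 0.9196363636363636
[(array([461.6, 248.5]), 0.6)] []
77.1167 [0.3507 0.247  0.3144]
```

```bash

python3 -m crank '[0,2.9,-2.8,0,0, 0,2.9,-2.8,0,0, 0,2.9,-2.8,0,0, 0,2.9,-2.8,0,0, 0,2.9,-2.8,0,0, 0,2.9,-2.8,0,0, 0,2.9,-2.8,0,0, 0,2.9,-2.8,0,0]'
python3 - <<'E'
from h import *
s=snap('side','side_end2.png');a=cv2.imread('pics/side0.png',0);b=cv2.imread('pics/side_end2.png',0)
x0,y0,x1,y1=305,155,380,215
d=cv2.absdiff(a,b);c=d[y0:y1,x0:x1];print(c.mean(),(c>40).mean(),cv2.phaseCorrelate(a[y0:y1,x0:x1].astype(np.float32),b[y0:y1,x0:x1].astype(np.float32)))
print('other half',d[170:215,380:412].mean(),'bench things',d[190:275,225:290].mean())
f=lambda k:np.argwhere(k[165:190,350:374]<60).mean(0);print(f(a),f(b),env.observe()['position'])
E
```

```text
time_s: 77.78
position: [0.1699, 0.5166, 0.3145]
tool_rot: [[0.177, 0.984, 0.0], [0.984, -0.177, 0.0], [0.0, 0.0, -1.0]]
ft_force: [0.1, -0.1, 0.2]
grip_width: -0.0001
gripper_force: 0.0
6.325333333333333 0.008 ((0.061552019953246884, -0.2901722437173184), 1.0615309346516928)
other half 17.425 bench things 4.898823529411764
[11.7662 12.4026] [11.026 11.961] [0.1663 0.5206 0.3137]
```

```bash
python3 -c "
from h import *
print(env.close_job())"
```

```text
the job is handed in; nothing more can be done
None
```

The job is handed in at about 78 s: three carriers (1, 2 and 4; no carrier 3 was there) went into the chamber, the lid is back on, and the start button was pressed until it bottomed out. I checked the first two carriers and the original lid set-down by eye. Carrier 4 standing flat, and the final lid seating (within about 2 mm of its starting place), I checked only by comparing images.

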